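# Level the rocking console stand and set the steel box on it

## Robot

A 7-joint arm with a two-finger parallel gripper is mounted at the origin on the work surface. World frame = base frame: x ahead of the robot, y to its left, z up, the work surface at z = 0. Lengths are in m, angles in rad, forces in N, time in s.
With the tool pointing down it reaches from about 0.425 to 0.875 m from the base axis. Payload 8.4 kg.
Tool frame: the origin (TCP) lies midway between the tips of the shut fingers; the grasp point (between the pads) lies 19 mm behind it; z points along the fingers, y is the direction in which the jaws open and shut (so a half turn about z gives the same grasp; the last joint's range is limited). The gripper opens to 87 mm and grips with 3 to 60 N. Pads are 19 mm wide; open, the fingers measure 117 mm over their backs; the gripper's body (75 mm by 190 mm) begins 51 mm behind the grasp point.
Start: joints at [1.214, 0.333, 0.04, 1.465, -0.013, 1.343, -0.059], TCP at [0.166, -0.628, 0.223] pointing down, gripper open.
Joint ranges: [-2.58, 2.58], [-0.38, 2.09], [-1.3, 1.39], [0.25, 2.4], [-1.5, 4.64], [0.08, 2.09], [-2.65, 2.65]. Speed limits (rad/s): [2.22, 2.22, 2.79, 2.79, 3.14, 3.14, 3.14].

## Interface

Orientations are given as a unit quaternion [w, x, y, z].
In Python, from plant import get_state, read_camera, camera_info, finish_job gives the robot as it stands.
- The arm moves only by the tool apply_moves, never from a script. Its argument "steps" is a list that holds one entry, the list of rows, each a list of 7 numbers: the shift along the tool's x, y, z in units of 300 mm (1.0 is 300 mm), then the turn, a rotation vector about the tool's x, y, z in units of 60 degrees (1.0 is 60 degrees), then the closure, from 0 (fully open) to 1 (shut). A call has 1 to 10 rows; each row is the pose to reach, as a shift and turn from the pose commanded when the call began, along the tool's axes at that moment; what a row does not reach only later rows make up. A row lasts 1/8 s, in which the tool goes at most 62.5 mm and 10.7 degrees, less where a joint would pass 70% of its speed; a pose out of reach is approached as far as the arm can. A call with a number of a shift or a turn outside -1 to 1 is refused whole. A call with a gripper value outside its range is refused whole. The fingers move at their own pace and stop on an object; "force" is the grip in N (left out, the last holds). Time passes only in rows, so rows that repeat a pose let the fingers close. It gives the time, the measured TCP pose, the force and the opening at its end, in the units of the state.
- get_state(): the state, without advancing time (a new reading comes with each control period).
- read_camera(name): name is "side" or "top"; returns the picture (480x640x3 uint8, red, green, blue); there is no depth.
- camera_info(name): a dict with "camera_matrix" (3x3 intrinsics, pixels), "R" (3x3) and "t" (3): a world point X has camera coordinates R X + t. Camera axes: x right, y down, z forward; pixel columns grow to the right and rows downward; lengths in m; the calibration is good to about 2 mm. A picture is of the moment at which its call begins. camera_info takes no time and is no camera call.
- finish_job(): hands the job in, once; it reports no verdict.
The state is a dict: "time": time; "qpos": joint angles; "dq": joint speeds; "joint_efforts": joint torques, N m; "tool_pos": TCP position; "ee_rot": TCP orientation; "ft_force": force on the tool from outside, world axes, zero at the start; "wrist_torque": the same for the moment, N m; "width": finger opening in m.
Only numpy, scipy, OpenCV 4.12 (cv2) and the standard library are available. Lean on these libraries where they do the work, as an engineer would, in place of code of your own. Each camera call takes 0.05 s, during which the arm holds its last target.

## Task

The low wooden stand rocks because its screw foot, the one under the orange wing knob, is too short: turn the knob clockwise until the stand is level and firm on all four feet, and let go of it. Then take the steel box off the slanted rest and set it down gently, the same way up and flat, near the middle of the stand's top, so that the stand is still level. Leave the other things where they are.

Things in the scene. Friction and masses are not known exactly. Their poses are not given: they have to be found in the camera images.
- stand: low loose wooden stand, 2 kg: plate 200 (x) by 260 (y), top 65 above its feet's undersides. Feet at x +-80, y +-110: three fixed dark cylinders; the one at (-80, +110), under the orange knob, is a screw foot, 4 to 9 too short at the start, so the plate leans 2 to 4 degrees down to that corner, the opposite foot in the air. Origin: under the plate's centre, level with the undersides of the fixed feet; z up
- stand_top (a point): centre of the stand's top face, axes as the stand's
- knob_grip (a point): centre of the orange wing knob: a bar 66 long (its x axis), 16 thick (y), 30 high, turning about its z (up), free all round. This point lies 15 below its top, and 30 above the stand's top when the foot has the right length (up to 9 more before). The foot bears on the table, so the knob keeps its height while the stand's corner rises as it is turned
- knob (a joint): turn of the orange knob, rad: 0 = screw foot as long as the other three, stand level; negative = foot too short; grows as the knob is turned clockwise seen from above, 3 mm of foot per rad; starts between -2.7 and -1.5, can go on to +1.8 (too long, it rocks again). Friction about 0.1 N m; stays where it is left
- rest: fixed dark wooden slanted rest, 120 by 160, about 110 high: its board slopes up at 30 degrees towards its own +x (away from the robot), with a lip along the lower, robot-side edge, 14 above the board. Origin under its centre, at the table
- box_center (a point): centre of the closed steel box, 54 wide (x), 120 long (y), 60 high (z), 0.35 to 0.65 kg. It starts lying on the slanted rest, underside on the board, so its z axis leans 30 degrees towards the robot; its +x points up the slope, and the lip covers the lowest 14 of its lower long side
- bowl: white ceramic bowl, 130 across, 55 high; origin under its centre; a bystander
- ornament: turned wooden ornament (vase shape), 76 across, 140 high; origin under its centre; a bystander
- remote: flat black remote control, 45 x 160 x 18; origin under its centre; a bystander
- cases: stack of four plastic game cases, 135 x 170 x 56 high; origin under its centre; a bystander
- mug: blue ceramic mug, 80 across, 90 high; origin under its centre; a bystander
- jar: amber glass jar with a wooden cap, 70 across, 90 high; origin under its centre; a bystander
There are look-alikes about, which are no part of the job. Of the things that look like the part that bears box_center, the smallest one is meant.

How it is judged:
On the way, in this order (a step that is already met when the one before it is completed fails the run):
1. the stand is level, its screw foot the right length, and the knob let go (angle between stand's own z axis and vertical below 0.012 rad and value of joint knob between -0.5 and 0.5 rad and contact force between the fingers and stand below 0.2 N), for 0.2 s.
2. the box is lowered onto the stand while still held (z of box_center in the frame of stand between 0.089 and 0.101 m and x of box_center in the frame of stand between -0.065 and 0.075 m and y of box_center in the frame of stand between -0.08 and 0.08 m and contact force between box and stand above 0.3 N and contact force between the fingers and box above 0.3 N), for 0.02 s.
At the end, for the whole second after the job is handed in: The stand is level within 0.012 rad with the knob within 0.5 rad of the right length; the box rests flat (within 0.08 rad), right way up, on the stand's top with its centre no more than 65 mm (75 mm on the far side) in x and 80 mm in y from the plate's centre; all at rest and released (angle between stand's own z axis and vertical below 0.012 rad and value of joint knob between -0.5 and 0.5 rad and z of box_center in the frame of stand between 0.089 and 0.101 m and x of box_center in the frame of stand between -0.065 and 0.075 m and y of box_center in the frame of stand between -0.08 and 0.08 m and angle between box_center's own z axis and vertical below 0.08 rad and linear speed of each of box, stand below 0.02 m/s and contact force between box and stand above 1 N); the robot touches nothing.
It fails at once if the box is dropped (falls faster than 0.5 m/s out of the fingers) (linear speed of box above 0.5 m/s and contact force between the fingers and box below 0.1 N).
It fails at once if the bowl, ornament, remote, cases, mug or jar is pushed more than 30 mm (distance of any of bowl, ornament, remote, cases, mug, jar from where it was at the start of the episode above 0.03 m).
It also fails if it takes over 61 s, if anything falls off the work surface, if the arm or the gripper's body presses on something with over 40 N, if the wrist force passes 120 N, or if a joint passes its speed limit or range.

## Working session

There is one attempt and no reset: what is moved stays moved. The work goes in short steps, Python scripts to look and compute and a tool call to move; the robot and the scene stay as the last step left them, time stands still between calls to the robot, and variables do not carry over. Pictures are saved under pics/ and viewed, and the job is handed in when it is done.

Besides the shell and the picture viewer there is one more tool, called as name(argument=value, ...), one argument or row to a line, values as JSON. apply_moves: Moves the arm, as the interface text tells. Shifts and turns lie within -1 to 1; 1 stands for 300 mm of shift or 60 degrees of turn. Its arguments: {"type":"object","properties":{"steps":{"type":"array","items":{"type":"array","items":{"type":"array","items":{"type":"number","minimum":-1,"maximum":1}}}},"force":{"type":"number"}},"required":["steps"]}

```bash
mkdir -p pics; ls
python3 - <<'E'
from plant import *
import cv2,json
print(get_state())
for n in("side","top"):
    im=read_camera(n);cv2.imwrite(f"pics/{n}0.png",im[:,:,::-1]);print(n,camera_info(n))
E
```

```text
pics
{'time': 0.0, 'qpos': array([ 1.21381431,  0.33387162,  0.03988832,  1.46626541, -0.01340188,
        1.34326261, -0.05850302]), 'dq': array([ 0.00030355,  0.00116548, -0.00105919, -0.0014639 ,  0.00091575,
        0.000963  ,  0.00030392]), 'joint_efforts': array([ 3.98572511e-04, -6.56356072e+01,  1.33522891e+00, -4.03811681e+01,
       -5.97855309e-02,  4.45906213e-02,  1.44424516e-04]), 'tool_pos': array([ 0.16555765, -0.6280944 ,  0.22168771]), 'ee_rot': array([-7.55351349e-04,  9.91706958e-01,  1.28517378e-01, -1.51701063e-04]), 'ft_force': array([ 0.2412502 ,  0.41655002, -0.21919387]), 'wrist_torque': array([-0.05628205,  0.03265331, -0.01763725]), 'width': 0.08712216490517068}
side {'camera_matrix': array([[495.5640364 ,   0.        , 319.2864703 ],
       [  0.        , 495.5640364 , 226.32233927],
       [  0.        ,   0.        ,   1.        ]]), 'R': array([[-0.95541287, -0.29526983,  0.0014046 ],
       [-0.18045179,  0.58011447, -0.79429487],
       [ 0.23371648, -0.75913301, -0.60753081]]), 't': array([0.55373347, 0.19585131, 1.27572019])}
top {'camera_matrix': array([[541.84279265,   0.        , 326.45296357],
       [  0.        , 541.84279265, 241.47475436],
       [  0.        ,   0.        ,   1.        ]]), 'R': array([[-2.75715451e-02, -9.99619824e-01, -1.35258543e-04],
       [-9.82545582e-01,  2.71255044e-02, -1.84033653e-01],
       [ 1.83967357e-01, -4.94119448e-03, -9.82919934e-01]]), 't': array([1.37625186e-03, 5.68064453e-01, 1.60123701e+00])}
```

View pics/side0.png

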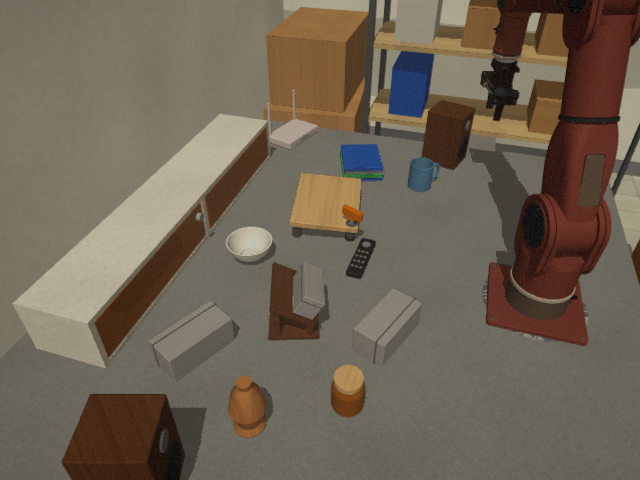

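View pics/top0.png

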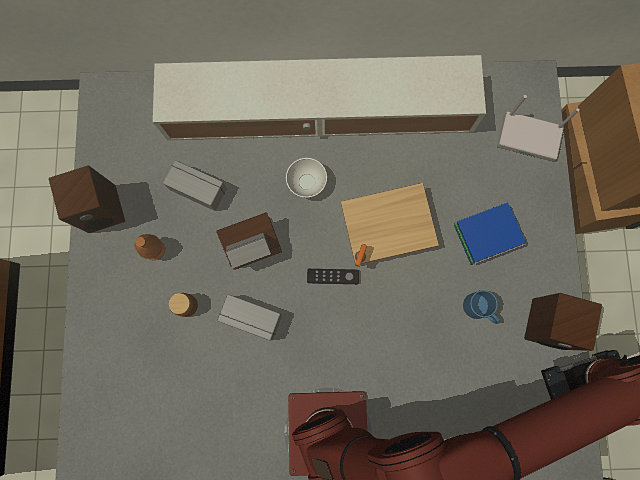

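Look-alikes: grey boxes in the top view at (247,250) on the dark rest, (194,184) and (249,317) on the table. The one on the slanted rest is the smallest, so I choose that. I'll check it in close crops.

Run:
```python
import cv2,numpy as np
t=cv2.imread("pics/top0.png");s=cv2.imread("pics/side0.png")
a=cv2.resize(t[200:280,200:290],None,fx=4,fy=4,interpolation=cv2.INTER_CUBIC)
b=cv2.resize(s[250:350,255:345],None,fx=4,fy=4,interpolation=cv2.INTER_CUBIC)
c=np.zeros((400,720,3),np.uint8);c[:320,:360]=a;c[:,360:]=b;cv2.imwrite("pics/cbox.png",c)
a=cv2.resize(t[175:275,330:450],None,fx=3.3,fy=3.3,interpolation=cv2.INTER_CUBIC)
b=cv2.resize(s[165:250,280:375],None,fx=4,fy=4,interpolation=cv2.INTER_CUBIC)
c=np.zeros((400,780,3),np.uint8);c[:a.shape[0],:a.shape[1]]=a;c[:b.shape[0],400:400+b.shape[1]]=b;cv2.imwrite("pics/cstand.png",c)
```

```text
(no output)
```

View pics/cbox.png

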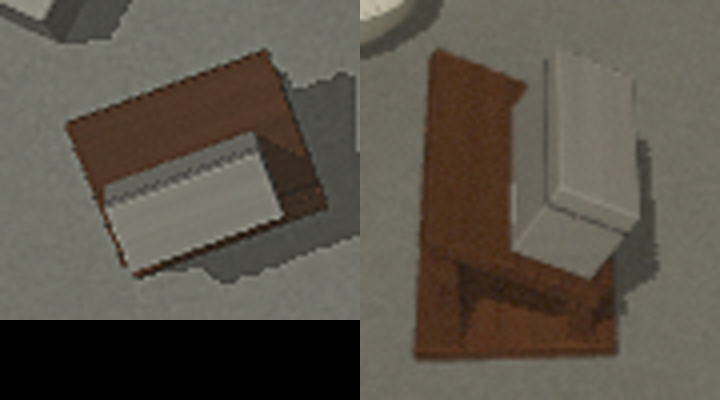

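View pics/cstand.png

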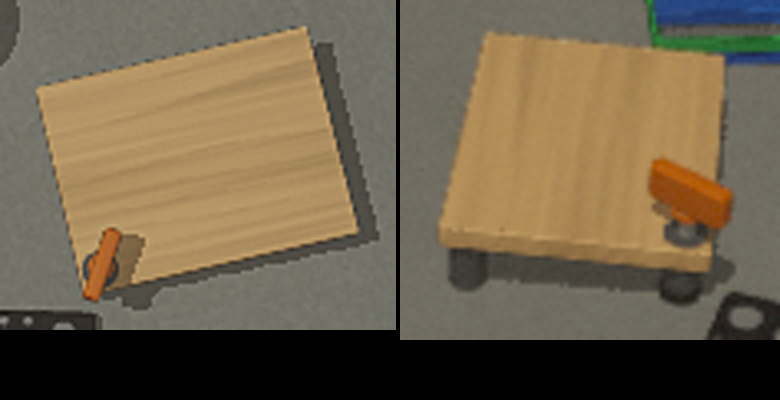

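```bash
cat > h.py <<'E'
import numpy as np
from scipy.optimize import least_squares
from scipy.spatial.transform import Rotation as Ro
from plant import *
C={n:camera_info(n) for n in("side","top")}
def proj(n,X):
    c=C[n];p=(c["R"]@np.atleast_2d(X).T).T+c["t"];p=p@c["camera_matrix"].T;return p[:,:2]/p[:,2:]
def ray(n,uv):
    c=C[n];d=c["R"].T@np.linalg.solve(c["camera_matrix"],[*uv,1]);return -c["R"].T@c["t"],d/np.linalg.norm(d)
def onz(n,uv,z):
    o,d=ray(n,uv);return o+d*(z-o[2])/d[2]
def tri(a,b):
    o1,d1=ray("top",a);o2,d2=ray("side",b)
    s=np.linalg.lstsq(np.c_[d1,-d2],o2-o1,rcond=None)[0];p,q=o1+s[0]*d1,o2+s[1]*d2
    return (p+q)/2,np.linalg.norm(p-q)
def fit(pts,obs,x0):
    # pts body corners; obs list (cam, idx, uv)
    def f(x):
        R=Ro.from_rotvec(x[3:]).as_matrix();P=pts@R.T+x[:3]
        return np.concatenate([proj(n,P[i])[0]-uv for n,i,uv in obs])
    r=least_squares(f,x0,loss="soft_l1");return r.x,f(r.x).reshape(-1,2)
E
python3 - <<'E'
from h import *
np.set_printoptions(precision=4,suppress=True)
T=lambda p:np.array(p)/4+[200,200]
S=lambda p:(np.array(p)-[360,0])/4+[255,250]
top=[(105,205),(130,270),(262,152),(283,215)];side=[(560,188),(640,218),(555,50),(637,80)]
top=[T(p)-.4 for p in top];side=[S(p)-.4 for p in side]
B=np.array([[27,60,30],[-27,60,30],[27,-60,30],[-27,-60,30]])/1000
tr=[tri(a,b) for a,b in zip(top,side)];print(tr)
c=np.mean([t[0] for t in tr],0);print(c)
for yaw in(0,.4):
    x0=np.r_[c,(Ro.from_euler('z',yaw)*Ro.from_euler('y',-np.pi/6)).as_rotvec()]
    x,r=fit(B,[("top",i,top[i]) for i in range(4)]+[("side",i,side[i]) for i in range(4)],x0)
    print("box",x[:3],Ro.from_rotvec(x[3:]).as_euler('ZYX',degrees=True));print(r.round(1).tolist())
T=lambda p:np.array(p)/3.3+[330,175]-.4
S=lambda p:(np.array(p)-[400,0])/4+[280,165]-.4
top=[T((38,88)),T((305,28)),T((357,232)),T((85,295))];side=[S((442,230)),S((485,35)),S((725,55)),S((711,250))]
B=np.array([[100,130,65],[100,-130,65],[-100,-130,65],[-100,130,65]])/1000
tr=[tri(a,b) for a,b in zip(top,side)];print(tr)
c=np.mean([t[0] for t in tr],0)-[0,0,.065]
x,r=fit(B,[("top",i,top[i]) for i in range(3)]+[("side",i,side[i]) for i in range(4)],np.r_[c,0,0,.2])
R=Ro.from_rotvec(x[3:]).as_matrix()
print("stand",x[:3],Ro.from_rotvec(x[3:]).as_euler('ZYX',degrees=True),"zaxis in yawframe",(Ro.from_euler('Z',Ro.from_rotvec(x[3:]).as_euler('ZYX')[0]).inv().as_matrix()@R[:,2]));print(r.round(1).tolist())
print("knob axis nominal",x[:3]+R@[-.08,.11,.1])
a,b=onz("top",T((112,230)),.110),onz("top",T((93,298)),.110);print("bar",a,b,(a+b)/2,np.linalg.norm(a-b),np.degrees(np.arctan2(*(a-b)[[1,0]])))
E
```

```text
[(array([0.531 , 0.2776, 0.1315]), np.float64(0.005150074770937359)), (array([0.4874, 0.2637, 0.1068]), np.float64(0.0035097063944487038)), (array([0.5699, 0.1645, 0.1277]), np.float64(0.0007415892325073224)), (array([0.5241, 0.1515, 0.105 ]), np.float64(0.005913733569481278))]
[0.5281 0.2143 0.1178]
box [0.5409 0.2195 0.091 ] [ 17.68  -27.904   1.988]
[[-0.1, 0.7], [0.0, 1.1], [-0.1, 0.2], [0.7, 1.1], [-1.4, -0.2], [-0.1, 0.0], [-0.1, -0.1], [-1.0, -0.0]]
box [0.5409 0.2195 0.091 ] [ 17.68  -27.904   1.988]
[[-0.1, 0.7], [0.0, 1.1], [-0.1, 0.2], [0.7, 1.1], [-1.4, -0.2], [-0.1, 0.0], [-0.1, -0.1], [-1.0, -0.0]]
[(array([ 0.6899, -0.0631,  0.0597]), np.float64(0.0028414280208054585)), (array([ 0.74  , -0.3135,  0.0705]), np.float64(0.0011651477227616704)), (array([ 0.5453, -0.3506,  0.0653]), np.float64(0.0007057683104706446)), (array([ 0.4953, -0.0996,  0.0585]), np.float64(6.648307639513922e-05))]
stand [ 0.6193 -0.2081 -0.0019] [11.3016 -1.257  -1.2289] zaxis in yawframe [-0.0219  0.0214  0.9995]
[[-0.9, 0.1], [0.2, -0.3], [1.0, 0.3], [-1.0, -0.3], [-0.0, 0.4], [0.2, -0.1], [0.3, 0.3]]
knob axis nominal [ 0.5168 -0.1142  0.0939]
bar [ 0.5457 -0.1228  0.11  ] [ 0.485  -0.1036  0.11  ] [ 0.5154 -0.1132  0.11  ] 0.06365974273573925 -17.620021690079586
```

The crops confirm it: in the top crop the grey box lies on the dark slanted board with its lid at about (195,210). In the stand crop the orange bar runs from (112,230) to (93,298). From the measurements, the stand is at (0.619,-0.208) with yaw 11°. It tilts about 0.031 rad, so the knob is near -1.5. Next I'll go above the knob.

```bash
cat >> h.py <<'E'
def down(ang): # tool pointing down with tool x at world angle ang deg
    a=np.radians(ang);x=np.array([np.cos(a),np.sin(a),0]);z=np.array([0,0,-1.]);return np.c_[x,np.cross(z,x),z]
def cur():
    s=get_state();q=s["ee_rot"];return s,s["tool_pos"],Ro.from_quat([q[1],q[2],q[3],q[0]]).as_matrix()
def go(p,R):
    s,p0,R0=cur();d=R0.T@(np.array(p)-p0)/.3;w=Ro.from_matrix(R0.T@R).as_rotvec()/(np.pi/3)
    print("t",s["time"],"pos",p0.round(4),"xang",np.degrees(np.arctan2(R0[1,0],R0[0,0])).round(1),"ft",s["ft_force"].round(1),"w",round(s["width"],4),"q",s["qpos"].round(2))
    print("ROW",d.round(4),w.round(4),"rows",np.linalg.norm(d)*.3/.0625,np.linalg.norm(w)*60/10.7)
E
python3 -c "
from h import *
go([.516,-.114,.20],down(162.4-90))
go([.516,-.114,.20],down(14.8+58))"
```

```text
t 0.1 pos [ 0.1656 -0.6281  0.2218] xang 14.8 ft [-0.  -0.8 -0.3] w 0.087 q [ 1.21  0.33  0.04  1.47 -0.01  1.34 -0.06]
ROW [ 1.5663 -1.3593  0.0743] [-1.300e-03 -6.000e-04 -9.605e-01] rows 9.96123984584842 5.386175980236332
t 0.1 pos [ 0.1656 -0.6281  0.2218] xang 14.8 ft [-0.  -0.8 -0.3] w 0.087 q [ 1.21  0.33  0.04  1.47 -0.01  1.34 -0.06]
ROW [ 1.5663 -1.3593  0.0743] [-1.300e-03 -6.000e-04 -9.672e-01] rows 9.96123984584842 5.4235591161631325
```

apply_moves(
  steps=[
    [[0.8,-0.7,0,0,0,-0.96,0],[0.8,-0.7,0,0,0,-0.96,0],[0.8,-0.7,0,0,0,-0.96,0],[0.8,-0.7,0,0,0,-0.96,0],[0.8,-0.7,0,0,0,-0.96,0],[0.8,-0.7,0,0,0,-0.96,0]],
  ],
  force=10,
)

```text
time: 0.85
tool_pos: [0.3471, -0.3599, 0.2227]
ee_rot: [-0.0, 0.804, 0.595, 0.0]
ft_force: [-1.4, -1.2, 0.6]
width: 0.0869
```

```bash
python3 -c "
from h import *
go([.516,-.114,.20],down(162.4-32))"
```

```text
t 0.85 pos [ 0.3471 -0.3599  0.2227] xang 73.0 ft [-1.4 -1.2  0.6] w 0.0869 q [ 0.97  0.04 -0.26  1.81  0.01  1.29  0.41]
ROW [0.9484 0.2987 0.0764] [ 7.000e-04 -5.000e-04 -9.565e-01] rows 4.787081056198342 5.363679973626049
```

apply_moves(
  steps=[
    [[0.948,0.3,0.08,0,0,-0.96,0],[0.948,0.3,0.08,0,0,-0.96,0],[0.948,0.3,0.08,0,0,-0.96,0],[0.948,0.3,0.08,0,0,-0.96,0],[0.948,0.3,0.08,0,0,-0.96,0],[0.948,0.3,0.08,0,0,-0.96,0]],
  ],
)

```text
time: 1.6
tool_pos: [0.5176, -0.1158, 0.198]
ee_rot: [-0.001, 0.418, 0.908, 0.001]
ft_force: [0.0, -0.1, 0.3]
width: 0.0871
```

```bash
python3 -c "
from h import *
go([.516,-.114,.20],down(162.4))"
```

```text
t 1.6 pos [ 0.5176 -0.1158  0.198 ] xang 130.6 ft [ 0.  -0.1  0.3] w 0.0871 q [ 0.66  0.15 -0.57  1.76  0.08  1.25  0.78]
ROW [ 0.0079 -0.     -0.0065] [ 0.0017 -0.0013 -0.5302] rows 0.049355136586968995 2.973069874407952
```

apply_moves(
  steps=[
    [[0.008,0,0,0,0,-0.53,0.3],[0.008,0,0,0,0,-0.53,0.5],[0.008,0,0,0,0,-0.53,0.5],[0.008,0,0.2,0,0,-0.53,0.5],[0.008,0,0.2,0,0,-0.53,0.5],[0.008,0,0.2,0,0,-0.53,0.5]],
  ],
)

```text
time: 2.35
tool_pos: [0.5151, -0.1186, 0.1399]
ee_rot: [0.0, 0.158, 0.987, 0.0]
ft_force: [0.0, 0.3, 1.2]
width: 0.0444
```

```bash
python3 -c "
from h import *
import cv2
go([.516,-.114,.081],down(162.4))
t=read_camera('top')[:,:,::-1];s=read_camera('side')[:,:,::-1]
a=cv2.resize(t[205:295,310:410],None,fx=4,fy=4,interpolation=cv2.INTER_CUBIC)
b=cv2.resize(s[165:265,300:400],None,fx=4,fy=4,interpolation=cv2.INTER_CUBIC)
c=np.zeros((400,800,3),np.uint8);c[:360,:400]=a;c[:,400:]=b;cv2.imwrite('pics/k1.png',c)
"
```

```text
t 2.35 pos [ 0.5151 -0.1186  0.1399] xang 161.8 ft [0.  0.3 1.2] w 0.0444 q [ 0.69  0.2  -0.61  1.84  0.13  1.14  1.29]
ROW [0.0019 0.0154 0.1964] [ 0.0003  0.0004 -0.0107] rows 0.9455250241610641 0.059828654876965086
```

View pics/k1.png

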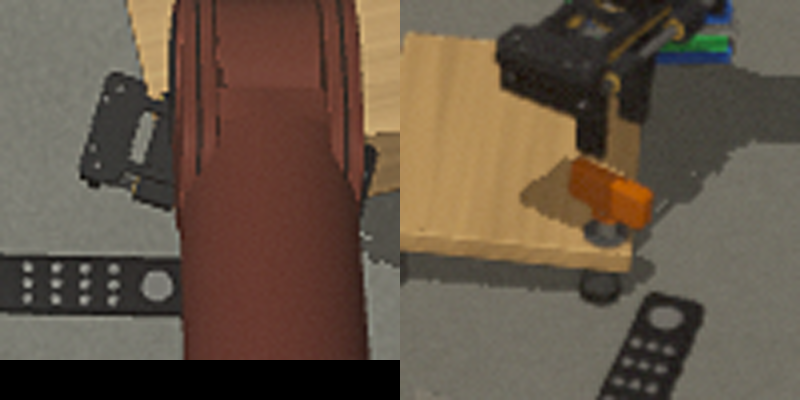

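The side crop shows the open fingers straddling the orange bar at (610,190) from above, and the gripper is aligned with it. Descend and close.

apply_moves(
  steps=[
    [[0.002,0.015,0.1,0,0,-0.01,0.5],[0.002,0.015,0.197,0,0,-0.01,0.5],[0.002,0.015,0.197,0,0,-0.01,0.5],[0.002,0.015,0.197,0,0,-0.01,1],[0.002,0.015,0.197,0,0,-0.01,1],[0.002,0.015,0.197,0,0,-0.01,1],[0.002,0.015,0.197,0,0,-0.01,1]],
  ],
  force=10,
)

```text
time: 3.32
tool_pos: [0.5164, -0.1132, 0.0803]
ee_rot: [0.001, 0.153, 0.988, 0.001]
ft_force: [0.2, 2.6, 3.3]
width: 0.0168
```

```bash
python3 -c "
from h import *
go([.516,-.114,.081],down(162.4))"
```

```text
t 3.325 pos [ 0.5164 -0.1132  0.0803] xang 162.4 ft [0.2 2.6 3.3] w 0.0168 q [ 0.67  0.27 -0.6   1.9   0.18  1.02  1.25]
ROW [ 0.0004 -0.0029 -0.0023] [ 0.0013  0.0015 -0.0001] rows 0.018004472931379394 0.01111135539260031
```

apply_moves(
  steps=[
    [[0,0,0,0,0,0.12,1],[0,0,0,0,0,0.26,1],[0,0,0,0,0,0.4,1],[0,0,0,0,0,0.54,1],[0,0,0,0,0,0.68,1],[0,0,0,0,0,0.82,1],[0,0,0,0,0,0.96,1],[0,0,0,0,0,1.0,1],[0,0,0,0,0,1.0,1]],
  ],
)

```text
time: 4.45
tool_pos: [0.516, -0.1147, 0.08]
ee_rot: [0.001, 0.627, 0.779, 0.0]
ft_force: [1.1, -2.1, 2.6]
width: 0.0158
```

```bash
python3 -c "
from h import *
import cv2
go([.516,-.114,.081],down(162.4))
print(get_state()['wrist_torque'])
t=read_camera('top')[:,:,::-1];s=read_camera('side')[:,:,::-1]
cv2.imwrite('pics/s2.png',s)
b=cv2.resize(s[165:265,280:400],None,fx=6,fy=6,interpolation=cv2.INTER_CUBIC)
cv2.imwrite('pics/k2.png',b)
"
```

```text
t 4.45 pos [ 0.516  -0.1147  0.08  ] xang 102.4 ft [ 1.1 -2.1  2.6] w 0.0158 q [ 0.54  0.25 -0.46  1.91  0.13  1.01  0.24]
ROW [ 0.0024  0.0004 -0.0035] [ 4.0000e-04  1.5000e-03 -1.0004e+00] rows 0.02052028585774448 5.609500841032649
[-0.32710303 -0.62606862  0.0652501 ]
```

View pics/k2.png

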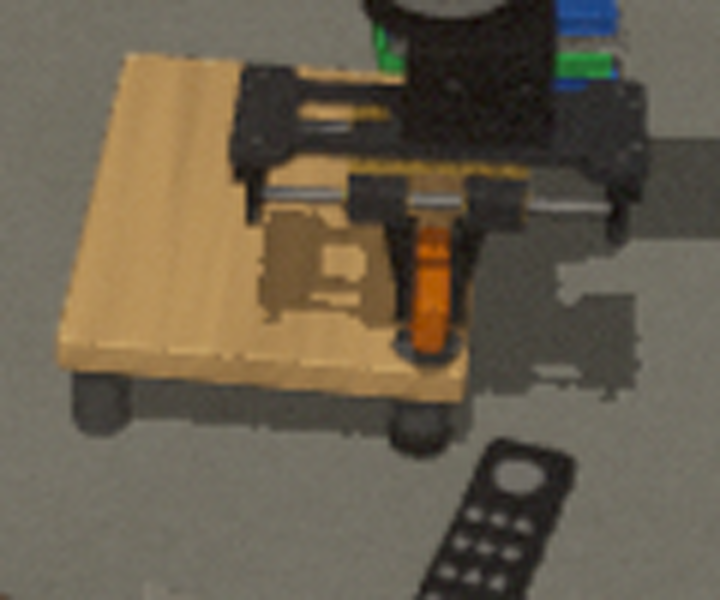

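The bar turned with the gripper: it now lies at (432,290) in the crop, after 60°. Turn 26° more, then release and lift away to measure.

apply_moves(
  steps=[
    [[0,0,0,0,0,0.12,1],[0,0,0,0,0,0.26,1],[0,0,0,0,0,0.4,1],[0,0,0,0,0,0.43,1],[0,0,0,0,0,0.43,0.5],[0,0,0,0,0,0.43,0.5],[0,0,-0.1,0,0,0.43,0.5],[0,0,-0.3,0,0,0.43,0.5],[0,0,-0.4,0,0,0.43,0.5]],
  ],
)

```text
time: 5.68
tool_pos: [0.5161, -0.1137, 0.2022]
ee_rot: [0.001, 0.784, 0.62, 0.001]
ft_force: [-0.4, -0.5, -1.1]
width: 0.0429
```

```bash
python3 -c "
from h import *
import cv2
go([.516,0.05,.25],down(76.6))"
```

```text
t 5.675 pos [ 0.5161 -0.1137  0.2022] xang 76.7 ft [-0.4 -0.5 -1.1] w 0.0429 q [ 0.51  0.12 -0.41  1.77  0.05  1.25 -0.14]
ROW [ 0.531  -0.1256 -0.1595] [ 0.0022 -0.0004  0.0016] rows 2.7288641051317843 0.015056450191411533
```

apply_moves(
  steps=[
    [[0.7,-0.3,-0.25,0,0,0,0],[0.7,-0.3,-0.25,0,0,0,0],[0.7,-0.3,-0.25,0,0,0,0],[0.7,-0.3,-0.25,0,0,0,0],[0.7,-0.3,-0.25,0,0,0,0]],
  ],
)

```text
time: 6.3
tool_pos: [0.4758, 0.1159, 0.2758]
ee_rot: [0.0, 0.782, 0.623, 0.001]
ft_force: [0.0, -1.0, -0.6]
width: 0.0833
```

```bash
python3 -c "
from h import *
import cv2
go([.516,0.05,.25],down(76.6))
t=read_camera('top')[:,:,::-1];s=read_camera('side')[:,:,::-1]
cv2.imwrite('pics/s3.png',s);cv2.imwrite('pics/t3.png',t)
a=cv2.resize(t[175:275,330:450],None,fx=3.3,fy=3.3,interpolation=cv2.INTER_CUBIC)
b=cv2.resize(s[165:250,280:375],None,fx=4,fy=4,interpolation=cv2.INTER_CUBIC)
c=np.zeros((400,780,3),np.uint8);c[:a.shape[0],:a.shape[1]]=a;c[:b.shape[0],400:400+b.shape[1]]=b;cv2.imwrite('pics/k3.png',c)
"
```

```text
t 6.3 pos [0.4758 0.1159 0.2758] xang 77.1 ft [ 0.  -1.  -0.6] w 0.0833 q [ 0.28  0.01 -0.61  1.73  0.01  1.4  -0.55]
ROW [-0.1844  0.1797  0.0859] [ 0.0013 -0.0015  0.0082] rows 1.3029511414621067 0.04749591576589796
```

View pics/k3.png

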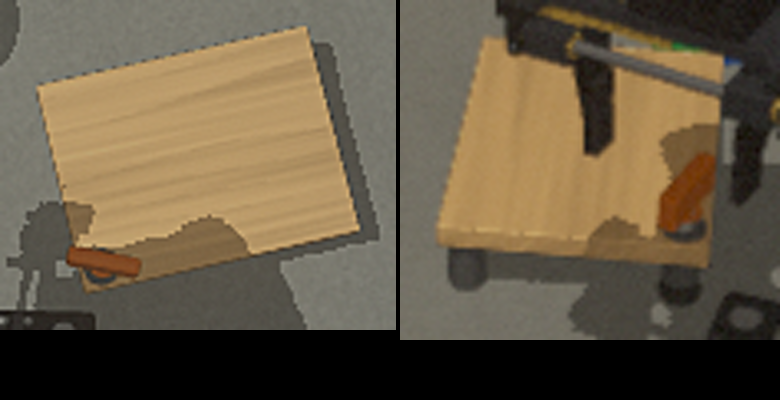

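View pics/s3.png

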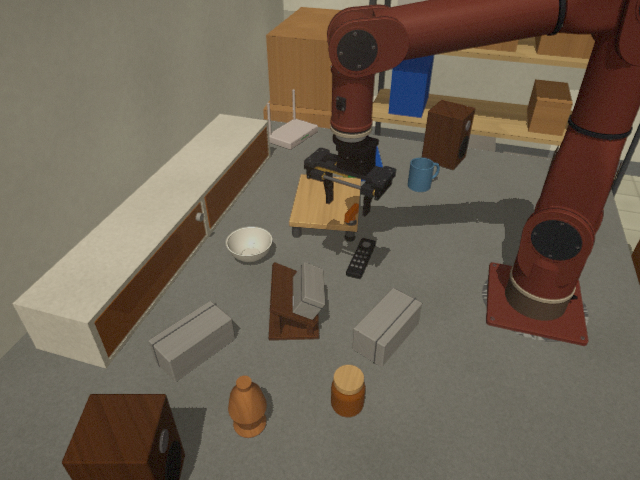

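```bash
cat >> h.py <<'E'
def boxR(yaw,pitch=30): return Ro.from_euler('ZY',[yaw,-pitch],degrees=True).as_matrix()
def graspR(Rb): return np.c_[Rb[:,1],Rb[:,0],-Rb[:,2]]
E
python3 - <<'E'
from h import *
np.set_printoptions(precision=4,suppress=True)
T=lambda p:np.array(p)/4+[200,200]-.4
S=lambda p:(np.array(p)-[360,0])/4+[255,250]-.4
top=[T(p) for p in [(105,205),(130,270),(262,152),(283,215)]];side=[S(p) for p in [(560,188),(640,218),(555,50),(637,80)]]
B=np.array([[27,60,30],[-27,60,30],[27,-60,30],[-27,-60,30]])/1000
def f(x):
    P=B@boxR(x[3]).T+x[:3];return np.concatenate([(proj("top",P)-top).ravel(),(proj("side",P)-side).ravel()])
r=least_squares(f,[.54,.22,.09,17]);print(r.x,r.fun.reshape(-1,2).round(1).tolist())
x=r.x;Rb=boxR(x[3])
go(x[:3]+Rb[:,2]*.13,graspR(Rb))
E
```

```text
[ 0.5419  0.219   0.0916 18.5558] [[-0.2, 1.0], [0.3, 1.0], [-0.2, 0.2], [0.7, 0.9], [-1.1, 0.1], [-0.3, 0.7], [0.2, -0.9], [-1.2, -0.5]]
t 6.4 pos [0.4764 0.1112 0.2742] xang 76.7 ft [-0.6 -0.8 -0.2] w 0.0859 q [ 0.29  0.01 -0.61  1.74  0.01  1.4  -0.55]
ROW [ 0.2857 -0.0539  0.2331] [-0.4875  0.1392 -0.5184] rows 1.788756662524043 4.066085154710406
```

apply_moves(
  steps=[
    [[0.15,-0.05,0,-0.2,0.06,-0.2,0],[0.286,-0.054,0,-0.4875,0.139,-0.518,0],[0.286,-0.054,0,-0.4875,0.139,-0.518,0],[0.286,-0.054,0.1,-0.4875,0.139,-0.518,0],[0.286,-0.054,0.233,-0.4875,0.139,-0.518,0],[0.286,-0.054,0.233,-0.4875,0.139,-0.518,0],[0.286,-0.054,0.233,-0.4875,0.139,-0.518,0]],
  ],
)

```text
time: 7.28
tool_pos: [0.4819, 0.198, 0.206]
ee_rot: [0.152, 0.565, 0.783, 0.21]
ft_force: [0.8, -0.3, 0.7]
width: 0.0869
```

```bash
python3 -c "
from h import *
import cv2
x=np.array([ 0.5419,0.219,0.0916]);Rb=boxR(18.5)
go(x+Rb[:,2]*.13,graspR(Rb))
t=read_camera('top')[:,:,::-1];s=read_camera('side')[:,:,::-1]
cv2.imwrite('pics/s4.png',s);cv2.imwrite('pics/t4.png',t)
a=cv2.resize(t[175:275,330:450],None,fx=3.3,fy=3.3,interpolation=cv2.INTER_CUBIC)
b=cv2.resize(s[165:250,280:375],None,fx=4,fy=4,interpolation=cv2.INTER_CUBIC)
c=np.zeros((400,780,3),np.uint8);c[:a.shape[0],:a.shape[1]]=a;c[:b.shape[0],400:400+b.shape[1]]=b;cv2.imwrite('pics/k4.png',c)
"
```

```text
t 7.275 pos [0.4819 0.198  0.206 ] xang 108.3 ft [ 0.8 -0.3  0.7] w 0.0869 q [ 0.15 -0.29 -0.59  2.21 -0.15  0.66 -0.05]
ROW [ 0.0028 -0.0072  0.0029] [ 0.0013  0.001  -0.0027] rows 0.039787364117425915 0.017679832863641172
```

View pics/k4.png

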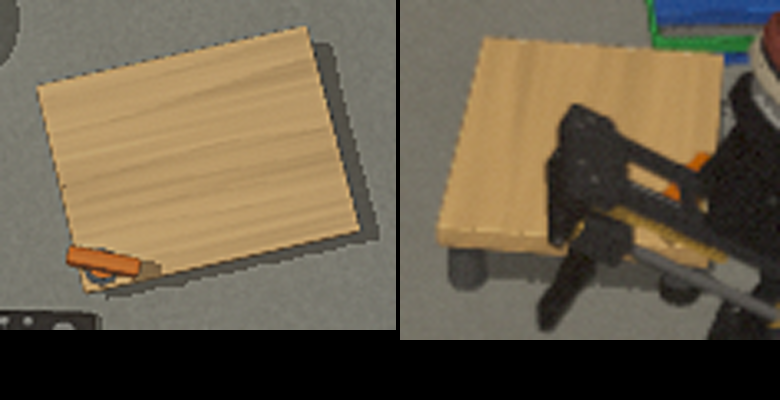

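View pics/s4.png

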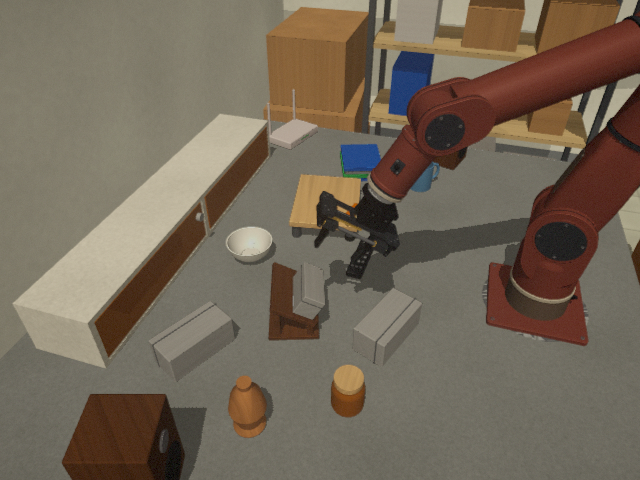

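```bash
cat > edge.py <<'E'
from h import *
import cv2
from scipy.ndimage import map_coordinates,gaussian_filter
def load(f): return cv2.imread("pics/"+f).astype(float)
def edge(im,a,b,w=5,lo=.08,hi=.92,ch=None):
    """subpixel points of strongest gradient near segment a-b"""
    a,b=np.array(a,float),np.array(b,float);t=(b-a)/np.linalg.norm(b-a);n=np.array([-t[1],t[0]])
    g=gaussian_filter(im.sum(2) if ch is None else im[:,:,ch],.7);s=np.arange(-w,w+.01,.1);out=[]
    for u in np.linspace(lo,hi,60):
        p=a+(b-a)*u+s[:,None]*n
        v=map_coordinates(g,[p[:,1],p[:,0]],order=1);d=np.abs(np.gradient(v));k=np.argmax(d)
        m=slice(max(0,k-8),k+9);o=(s[m]*d[m]).sum()/d[m].sum();out.append(a+(b-a)*u+o*n)
    out=np.array(out)
    vx,vy,x,y=cv2.fitLine(out.astype(np.float32),cv2.DIST_HUBER,0,.01,.01).ravel()
    r=np.abs((out-[x,y])@[-vy,vx]);return (np.array([vx,vy]),np.array([x,y])),np.median(r)
# stand frame edges of top: f:+x, b:-x, l:+y, r:-y
K=np.array([[100,130,65],[100,-130,65],[-100,-130,65],[-100,130,65]])/1000
E={'f':(0,1),'r':(1,2),'b':(2,3),'l':(3,0)}
def solve(obs):
    # obs: (cam, edge, line)
    def P(x):
        ax=np.array([80,110,0])/136.01;Rt=Ro.from_rotvec(ax*x[4]).as_matrix()
        R=Ro.from_euler('z',x[3]).as_matrix();off=np.array([0,0,0.]) 
        return (K@Rt.T)@R.T+x[:3]
    def f(x):
        p=P(x);o=[]
        for n,e,(v,q) in obs:
            i,j=E[e]
            for u in(.1,.9):
                o.append((proj(n,p[i]*(1-u)+p[j]*u)[0]-q)@[-v[1],v[0]])
        return np.array(o)
    r=least_squares(f,[.62,-.208,0,.197,0],x_scale=.01)
    J=r.jac;cov=np.linalg.inv(J.T@J)*max(r.fun.var(),1e-4);return r.x,np.sqrt(np.diag(cov)),r.fun
E
python3 - <<'E'
from edge import *
np.set_printoptions(precision=4,suppress=True)
T=lambda p:np.array(p)/3.3+[330,175]-.4
S=lambda p:(np.array(p)-[400,0])/4+[280,165]-.4
tc=[T((38,88)),T((305,28)),T((357,232)),T((85,293))];
sc=[S((442,231)),S((485,36)),S((725,56)),S((710,247))]
def run(lst):
    obs=[]
    for f,n,e,lo,hi in lst:
        c=tc if n=="top" else sc;i,j=E[e];l,r=edge(load(f),c[i],c[j],w=3,lo=lo,hi=hi);obs.append((n,e,l));print(f,e,round(r,2),end="; ")
    x,sd,fu=solve(obs);print();print(x,"sd tilt",sd[4],"short mm",-x[4]*129,"knob",-x[4]*129/3*1);print(fu.round(2))
tb=[("f",.08,.92),("r",.08,.92),("b",.08,.6),("l",.3,.92)]
run([("top0.png","top",*q) for q in tb]+[("side0.png","side",*q) for q in [("f",.08,.92),("r",.08,.92),("b",.08,.5),("l",.25,.92)]])
run([("t4.png","top",*q) for q in tb]+[("s4.png","side","f",.08,.92),("s4.png","side","r",.08,.9),("s4.png","side","b",.05,.4),("s4.png","side","l",.7,.95)])
E
```

```text
top0.png f 0.06; top0.png r 0.07; top0.png b 0.08; top0.png l 0.09; side0.png f 0.1; side0.png r 0.1; side0.png b 0.08; side0.png l 0.1; 
[ 0.6217 -0.2088 -0.0029  0.1972 -0.0564] sd tilt 0.0056409478242396335 short mm 7.279126845724067 knob 2.426375615241356
[-0.22 -0.24 -0.26 -0.44  0.36  0.53  0.24  0.29 -0.49 -0.29  0.28  0.25
  0.21  0.11  0.01 -0.16]
t4.png f 0.07; t4.png r 0.08; t4.png b 0.07; t4.png l 0.09; s4.png f 0.09; s4.png r 0.11; s4.png b 0.88; s4.png l 0.06; 
[ 0.6208 -0.2096 -0.0058  0.21   -0.058 ] sd tilt 0.023761052265737187 short mm 7.480559099370411 knob 2.493519699790137
[ 1.25  0.1   0.14 -0.37  0.95  2.11  0.13  0.96  1.05  0.01  0.03  0.77
  1.2   4.12 -0.49 -1.93]
```

apply_moves(
  steps=[
    [[0.3,0,-0.3,0,0,0,0],[0.6,0,-0.3,0,0,0,0],[0.6,0,-0.3,0,0,0,0],[0.6,0,-0.3,0,0,0,0],[0.6,0,-0.3,0,0,0,0]],
  ],
)

```text
time: 8.0
tool_pos: [0.3811, 0.3567, 0.2843]
ee_rot: [0.152, 0.564, 0.784, 0.211]
ft_force: [0.9, -0.6, -0.2]
width: 0.0872
```

```bash
cat > m5.py <<'E'
import sys
from edge import *
np.set_printoptions(precision=4,suppress=True)
k=sys.argv[1]
s=read_camera('side')[:,:,::-1];t=read_camera('top')[:,:,::-1]
cv2.imwrite(f'pics/s{k}.png',s);cv2.imwrite(f'pics/t{k}.png',t)
c=np.zeros((480,800,3),np.uint8);c[:,:400]=s[:,150:550];c[:400,400:]=cv2.resize(s[165:265,280:380],None,fx=4,fy=4,interpolation=cv2.INTER_CUBIC);cv2.imwrite(f'pics/c{k}.png',c)
T=lambda p:np.array(p)/3.3+[330,175]-.4
S=lambda p:(np.array(p)-[400,0])/4+[280,165]-.4
tc=[T((38,88)),T((305,28)),T((357,232)),T((85,293))];
sc=[S((442,231)),S((485,36)),S((725,56)),S((710,247))]
def run(lst):
    obs=[]
    for f,n,e,lo,hi in lst:
        c=tc if n=="top" else sc;i,j=E[e];l,r=edge(load(f),c[i],c[j],w=3,lo=lo,hi=hi);obs.append((n,e,l));print(e,round(r,2),end="; ")
    x,sd,fu=solve(obs);print(x,"sd",sd[4],"short mm",-x[4]*129,"knob",x[4]*129/3);print(fu.round(2))
tb=[("f",.08,.92),("r",.08,.92),("b",.08,.6),("l",.3,.92)]
sb=[("f",.08,.92),("r",.08,.92),("b",.08,.5),("l",.25,.92)]
for a,b in(("top0","side0"),(f"t{k}",f"s{k}")):
    run([(a+".png","top",*q) for q in tb]+[(b+".png","side",*q) for q in sb])
E
python3 m5.py 5
```

```text
f 0.06; r 0.07; b 0.08; l 0.09; f 0.1; r 0.1; b 0.08; l 0.1; [ 0.6217 -0.2088 -0.0029  0.1972 -0.0564] sd 0.0056409478242396335 short mm 7.279126845724067 knob -2.426375615241356
[-0.22 -0.24 -0.26 -0.44  0.36  0.53  0.24  0.29 -0.49 -0.29  0.28  0.25
  0.21  0.11  0.01 -0.16]
f 0.07; r 0.08; b 0.08; l 0.09; f 0.09; r 0.11; b 0.07; l 0.65; [ 0.6211 -0.2084 -0.0047  0.2022 -0.0092] sd 0.015414101803146802 short mm 1.1832116391715868 knob -0.39440387972386226
[-0.   -0.21  0.09 -0.44  0.13  0.56 -0.04  0.46 -0.2  -0.35  1.22  0.62
 -0.06  0.21  1.2  -2.77]
```

View pics/c5.png

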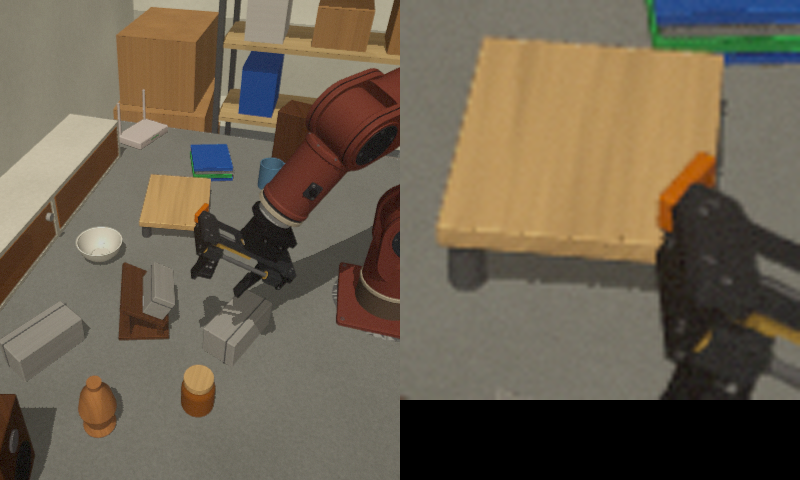

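The gripper hides the knob corner at (700,250) of the crop, so I'll leave that part of the edge out and refit.

```bash
cat > m6.py <<'E'
exec(open('m5.py').read().split("tb=")[0].replace("k=sys.argv[1]","").split("s=read_camera")[0])
src=open('m5.py').read();exec("T=lambda"+src.split("T=lambda",1)[1].split("tb=")[0])
tb=[("f",.08,.92),("r",.08,.92),("b",.08,.6),("l",.3,.92)]
sb=[("f",.08,.92),("r",.08,.92),("b",.08,.5),("l",.4,.92)]
for a,b in(("top0","side0"),("t5","s5")):
    run([(a+".png","top",*q) for q in tb]+[(b+".png","side",*q) for q in sb])
    run([(b+".png","side",*q) for q in sb])
for f in("side0","s5"):
    L={}
    for e,lo,hi in sb:
        i,j=E[e];L[e]=edge(load(f+".png"),sc[i],sc[j],w=3,lo=lo,hi=hi)[0]
    X=lambda a,b:a[1]+a[0]*np.linalg.solve(np.c_[a[0],-b[0]],b[1]-a[1])[0]
    print(f,[X(L[p],L[q]) for p,q in("lf","fr","rb","bl")])
E
python3 m6.py
```

```text
f 0.06; r 0.07; b 0.08; l 0.09; f 0.1; r 0.1; b 0.08; l 0.12; [ 0.6216 -0.2088 -0.0028  0.1971 -0.0559] sd 0.005608748423177198 short mm 7.20823629971212 knob -2.4027454332373734
[-0.22 -0.23 -0.26 -0.44  0.37  0.53  0.24  0.29 -0.49 -0.29  0.27  0.23
  0.21  0.11  0.   -0.13]
f 0.1; r 0.1; b 0.08; l 0.12; [ 0.624  -0.2169 -0.008   0.2006 -0.0658] sd 0.0037089805190169945 short mm 8.489952556549314 knob -2.829984185516438
[-0.04 -0.16  0.05  0.24  0.04  0.15  0.07 -0.29]
f 0.07; r 0.08; b 0.08; l 0.09; f 0.09; r 0.11; b 0.07; l 0.5; [ 0.6201 -0.208  -0.0038  0.2037  0.0055] sd 0.018319610332190747 short mm -0.7093294826342258 knob 0.23644316087807526
[ 0.02 -0.15  0.25 -0.51  0.05  0.5  -0.14  0.5  -0.17 -0.29  1.55  0.42
 -0.09  0.28  1.61 -3.34]
f 0.09; r 0.11; b 0.07; l 0.5; [ 0.6163 -0.1961  0.0047  0.2134  0.0106] sd 0.031008519536041793 short mm -1.3612767049291992 knob 0.45375890164306637
[-0.11 -0.79  1.65  0.09 -0.07  1.01  1.55 -2.95]
side0 [array([289.417 , 221.9653], dtype=float32), array([301.03  , 172.7382], dtype=float32), array([360.627, 178.384], dtype=float32), array([357.2659, 228.5252], dtype=float32)]
s5 [array([287.7921, 225.9215], dtype=float32), array([300.6329, 173.9009], dtype=float32), array([360.1544, 178.1709], dtype=float32), array([357.0547, 223.5298], dtype=float32)]
```

Run:
```python
import cv2,numpy as np
o=[]
for f in("side0","s3","s5"):
    im=cv2.imread(f"pics/{f}.png")[212:240,282:366]
    im=np.clip((im.astype(float)-40)*1.5,0,255).astype(np.uint8)
    o.append(cv2.resize(im,None,fx=7,fy=7,interpolation=cv2.INTER_NEAREST))
c=np.vstack(o);print(c.shape);cv2.imwrite("pics/l.png",c)
g=[cv2.imread(f"pics/{f}.png").sum(2) for f in("side0","s5")]
for x in(295,310,325,340):
    for a in g:print(x,a[214:238,x].tolist())
```

```text
(588, 588, 3)
295 [402, 413, 405, 403, 404, 395, 389, 390, 364, 332, 342, 338, 336, 156, 150, 177, 183, 178, 193, 172, 176, 183, 190, 235]
295 [431, 433, 429, 428, 422, 411, 420, 429, 437, 366, 366, 369, 345, 159, 185, 201, 201, 202, 200, 204, 204, 204, 205, 257]
310 [406, 419, 411, 413, 405, 407, 408, 409, 409, 415, 367, 343, 340, 336, 281, 210, 207, 210, 205, 197, 200, 220, 319, 319]
310 [435, 432, 434, 439, 429, 432, 431, 424, 421, 387, 371, 374, 386, 378, 214, 219, 226, 221, 231, 223, 247, 349, 345, 344]
325 [377, 379, 381, 381, 386, 381, 377, 384, 376, 382, 388, 409, 321, 328, 323, 301, 203, 196, 203, 198, 194, 200, 230, 328]
325 [408, 407, 409, 410, 403, 406, 407, 406, 411, 407, 438, 354, 362, 351, 322, 227, 228, 223, 216, 223, 219, 241, 341, 346]
340 [409, 406, 401, 404, 406, 410, 405, 407, 395, 397, 398, 400, 400, 364, 355, 354, 336, 269, 201, 200, 188, 211, 207, 227]
340 [428, 430, 433, 423, 423, 421, 425, 418, 429, 423, 431, 458, 392, 393, 373, 363, 283, 215, 215, 217, 227, 223, 215, 245]
```

View pics/l.png

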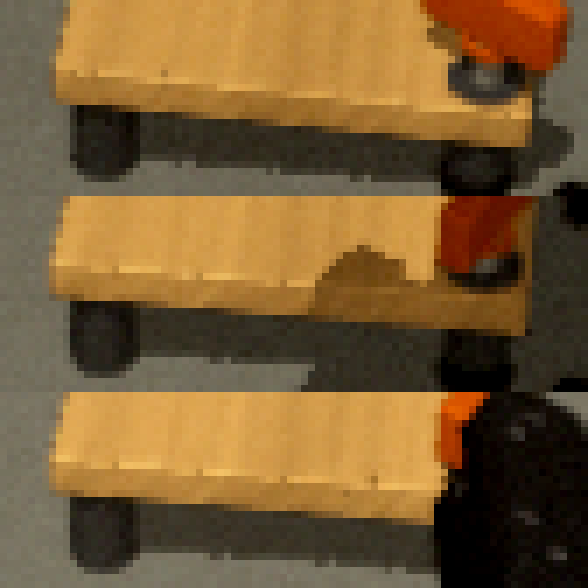

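```bash
cat > m7.py <<'E'
src=open('m5.py').read()
from edge import *
np.set_printoptions(precision=4,suppress=True)
exec("T=lambda"+src.split("T=lambda",1)[1].split("def run")[0])
tb=[("f",.08,.92),("r",.08,.92),("b",.08,.6),("l",.3,.92)]
sb=[("f",.08,.92),("r",.08,.92),("b",.08,.5)]
def full(a,b,lseg):
    obs=[]
    for n,f,L,c in(("top",a,tb,tc),("side",b,sb,sc)):
        for e,lo,hi in L:
            i,j=E[e];obs.append((n,e,edge(load(f+".png"),c[i],c[j],w=3,lo=lo,hi=hi)[0]))
    l,r=edge(load(b+".png"),*lseg,w=1.6,lo=0,hi=1);print("l",r,l)
    obs.append(("side","l",l))
    for ob in(obs,[o for o in obs if o[0]=="side"],obs[:-1]):
        x,sd,fu=solve(ob);print(x,"sd",sd[4],"short",-x[4]*129,"knob",x[4]*43,fu.round(2)[:20])
E
python3 - <<'E'
exec(open('m7.py').read())
full("top0","side0",((294,222.),(340,226.7)))
full("t5","s5",((294,222.3),(342,225.7)))
E
```

```text
l 0.11339523924286676 (array([0.9951, 0.0986], dtype=float32), array([316.9677, 224.6668], dtype=float32))
[ 0.6217 -0.2088 -0.0029  0.197  -0.0574] sd 0.00561732615017399 short 7.400467539597117 knob -2.4668225131990393 [-0.22 -0.24 -0.28 -0.44  0.37  0.53  0.24  0.29 -0.49 -0.29  0.24  0.25
  0.21  0.1  -0.03 -0.09]
[ 0.6241 -0.217  -0.0082  0.2005 -0.0674] sd 0.003540677199597985 short 8.692180135412075 knob -2.897393378470692 [-0.04 -0.16  0.02  0.26  0.04  0.14  0.04 -0.25]
[ 0.6213 -0.2086 -0.0022  0.1969 -0.0514] sd 0.012042646014386127 short 6.6317342894040925 knob -2.210578096468031 [-0.25 -0.21 -0.26 -0.46  0.37  0.5   0.23  0.28 -0.52 -0.27  0.28  0.1
  0.24  0.13]
l 0.15116379600566224 (array([0.997 , 0.0776], dtype=float32), array([317.3466, 223.9892], dtype=float32))
[ 0.6216 -0.2088 -0.0032  0.1965 -0.0239] sd 0.0052070049768015445 short 3.083813514357865 knob -1.0279378381192883 [-0.24 -0.21 -0.28 -0.38  0.37  0.48  0.17  0.33 -0.43 -0.32  0.26  0.28
  0.21  0.1  -0.05 -0.12]
[ 0.6239 -0.2164 -0.0082  0.1994 -0.0333] sd 0.0038450173771207904 short 4.2980157471596225 knob -1.4326719157198742 [-0.02 -0.2   0.03  0.29  0.07  0.14  0.03 -0.27]
[ 0.621  -0.2084 -0.0022  0.1964 -0.0153] sd 0.010774685287983095 short 1.9750392810833755 knob -0.6583464270277918 [-0.28 -0.16 -0.25 -0.42  0.36  0.42  0.15  0.33 -0.47 -0.28  0.31  0.06
  0.24  0.13]
```

The differential is consistent: the tilt-based knob estimate went from -2.47 to -1.03, and I turned it 1.50 rad. My first hand-picked tilt was wrong. The knob still needs about 1.0–1.1 rad, so I'll go back and grip it again.

```bash
python3 -c "
from h import *
go([.44,.12,.26],down(76.7))
# bar centre now
import cv2
t=cv2.imread('pics/t5.png');h=cv2.cvtColor(t,cv2.COLOR_BGR2HSV);m=cv2.inRange(h,(3,180,90),(16,255,255));m[:,:330]=0;m[:, 400:]=0;m[:230]=0;m[290:]=0
r=cv2.minAreaRect(cv2.findNonZero(m));print(r)
c,_,_=r;print(onz('top',c,.106))
b=cv2.boxPoints(r);print([onz('top',p,.108)[:2].round(4).tolist() for p in b])
"
```

```text
t 8.1 pos [0.3822 0.3538 0.2827] xang 108.3 ft [-0.9 -0.5 -0.4] w 0.0872 q [-0.07 -0.35 -0.79  2.04  0.03  0.9  -0.58]
ROW [-0.8004 -0.0914  0.0345] [ 0.4876 -0.1381  0.5144] rows 3.8705314945180396 4.049150920021635
((360.48077392578125, 254.59617614746094), (21.572772979736328, 7.256296634674072), 11.309932708740234)
[ 0.51593436 -0.11291665  0.106     ]
[[0.5122, -0.0795], [0.5333, -0.0844], [0.519, -0.1461], [0.498, -0.141]]
```

apply_moves(
  steps=[
    [[-0.2,-0.02,0,0.12,-0.03,0.13,0],[-0.4,-0.05,0.02,0.24,-0.07,0.26,0],[-0.6,-0.07,0.03,0.36,-0.1,0.39,0.3],[-0.8,-0.09,0.034,0.4876,-0.138,0.514,0.5],[-0.8,-0.09,0.034,0.4876,-0.138,0.514,0.5],[-0.8,-0.09,0.034,0.4876,-0.138,0.514,0.5]],
  ],
)

```text
time: 8.85
tool_pos: [0.4398, 0.1204, 0.2594]
ee_rot: [-0.001, 0.784, 0.621, -0.0]
ft_force: [-0.4, 0.8, -0.0]
width: 0.0551
```

```bash
python3 -c "
from h import *
go([.5165,-.114,.14],down(76.7))"
```

```text
t 8.85 pos [0.4398 0.1204 0.2594] xang 76.7 ft [-0.4  0.8 -0. ] w 0.0551 q [ 0.13 -0.06 -0.47  1.83 -0.03  1.37 -0.56]
ROW [-0.7019  0.4289  0.3973] [-0.0011 -0.0004  0.0003] rows 4.384700978605946 0.006860063106538567
```

apply_moves(
  steps=[
    [[-0.175,0.107,0,0,0,0,0.5],[-0.35,0.214,0.05,0,0,0,0.5],[-0.525,0.32,0.1,0,0,0,0.5],[-0.702,0.429,0.2,0,0,0,0.5],[-0.702,0.429,0.3,0,0,0,0.5],[-0.702,0.429,0.397,0,0,0,0.5],[-0.702,0.429,0.397,0,0,0,0.5],[-0.702,0.429,0.397,0,0,0,0.5]],
  ],
)

```text
time: 9.85
tool_pos: [0.5176, -0.1124, 0.1427]
ee_rot: [0.001, 0.783, 0.622, 0.001]
ft_force: [-0.3, 0.5, 0.1]
width: 0.0434
```

```bash
python3 -c "
from h import *
go([.5165,-.114,.081],down(76.7))"
```

```text
t 9.85 pos [ 0.5176 -0.1124  0.1427] xang 76.9 ft [-0.3  0.5  0.1] w 0.0434 q [ 0.34  0.16 -0.23  1.85  0.04  1.13 -0.13]
ROW [-0.006  -0.0029  0.2056] [ 0.0022 -0.0002  0.0033] rows 0.9873004869260311 0.022331375497608975
```

apply_moves(
  steps=[
    [[-0.005,-0.003,0.1,0,0,0,0.5],[-0.005,-0.003,0.205,0,0,0,0.5],[-0.005,-0.003,0.205,0,0,0,0.5],[-0.005,-0.003,0.205,0,0,0,1],[-0.005,-0.003,0.205,0,0,0,1],[-0.005,-0.003,0.205,0,0,0,1],[-0.005,-0.003,0.205,0,0,0,1]],
  ],
)

```text
time: 10.72
tool_pos: [0.5161, -0.1144, 0.0802]
ee_rot: [0.0, 0.784, 0.621, 0.0]
ft_force: [-1.4, -1.1, 4.4]
width: 0.0162
```

apply_moves(
  steps=[
    [[0,0,0,0,0,0.14,1],[0,0,0,0,0,0.28,1],[0,0,0,0,0,0.42,1],[0,0,0,0,0,0.56,1],[0,0,0,0,0,0.7,1],[0,0,0,0,0,0.84,1],[0,0,0,0,0,0.98,1],[0,0,0,0,0,1.0,1],[0,0,0,0,0,1.0,1]],
  ],
)

```text
time: 11.85
tool_pos: [0.5163, -0.1142, 0.0799]
ee_rot: [0.0, 0.989, 0.148, 0.001]
ft_force: [2.5, 1.0, 2.6]
width: 0.0157
```

```bash
python3 -c "
from h import *
go([.5165,-.114,.081],down(11.3))"
```

```text
t 11.85 pos [ 0.5163 -0.1142  0.0799] xang 17.0 ft [2.5 1.  2.6] w 0.0157 q [ 0.23  0.22 -0.11  1.92  0.03  1.   -1.16]
ROW [ 0.0007 -0.0004 -0.0036] [ 0.0003 -0.0011  0.0947] rows 0.017544437820480055 0.5310545165819517
```

apply_moves(
  steps=[
    [[0,0,0,0,0,0.05,1],[0,0,0,0,0,0.05,1],[0,0,0,0,0,0.05,1],[0,0,0,0,0,0.05,0.5],[0,0,0,0,0,0.05,0.5],[0,0,0,0,0,0.05,0.5],[0,0,-0.2,0,0,0.05,0.3],[0,0,-0.4,0,0,0.05,0],[0,0,-0.5,0,0,0.05,0]],
  ],
)

```text
time: 12.98
tool_pos: [0.5166, -0.1147, 0.2331]
ee_rot: [0.001, 0.993, 0.12, 0.002]
ft_force: [0.3, 0.2, -0.5]
width: 0.0656
```

```bash
python3 -c "
from h import *
go([.45,.35,.22],down(73))
for p in ([.45,.35,.2],[.3,.4,.25],[.3,-.35,.25],[.25,.45,.2],[.55,.35,.22]):
  print(p,[proj(n,np.array(p)+[0,0,h])[0].round() for n in('side','top') for h in (0,.25)])
"
```

```text
t 12.975 pos [ 0.5166 -0.1147  0.2331] xang 13.8 ft [ 0.3  0.2 -0.5] w 0.0656 q [ 0.23  0.09 -0.1   1.74  0.01  1.31 -1.2 ]
ROW [ 0.1539 -1.5572  0.0414] [ 0.0033 -0.0023 -0.9865] rows 7.5134133045711335 5.531739522384941
[0.45, 0.35, 0.2] [array([330., 306.]), array([332., 203.]), array([195., 277.]), array([169., 264.])]
[0.3, 0.4, 0.25] [array([402., 324.]), array([420., 211.]), array([170., 333.]), array([137., 331.])]
[0.3, -0.35, 0.25] [array([445., 138.]), array([460.,  53.]), array([458., 325.]), array([486., 321.])]
[0.25, 0.45, 0.2] [array([423., 370.]), array([445., 264.]), array([156., 353.]), array([121., 355.])]
[0.55, 0.35, 0.22] [array([282., 288.]), array([276., 184.]), array([194., 240.]), array([167., 220.])]
```

apply_moves(
  steps=[
    [[-0.03,-0.2,0,0,0,-0.17,0],[-0.05,-0.4,0,0,0,-0.34,0],[-0.08,-0.6,0,0,0,-0.5,0],[-0.1,-0.8,-0.1,0,0,-0.68,0],[-0.12,-0.97,-0.15,0,0,-0.85,0],[-0.12,-0.97,-0.15,0,0,-0.98,0],[-0.12,-0.97,-0.15,0,0,-0.98,0]],
  ],
)

```text
time: 13.85
tool_pos: [0.4111, 0.1597, 0.2745]
ee_rot: [0.0, 0.806, 0.592, -0.0]
ft_force: [-0.0, -0.4, -0.5]
width: 0.0868
```

```bash
python3 -c "
from h import *
go([.3,.4,.28],down(73))"
```

```text
t 13.85 pos [0.4111 0.1597 0.2745] xang 72.6 ft [-0.  -0.4 -0.5] w 0.0868 q [-0.06 -0.11 -0.38  1.84 -0.04  1.4  -0.73]
ROW [ 0.6538 -0.5926 -0.0186] [ 0.0004  0.0004 -0.0063] rows 4.236585287905588 0.035393377262766416
```

apply_moves(
  steps=[
    [[0.2,-0.15,0,0,0,0,0],[0.4,-0.3,0,0,0,0,0],[0.6,-0.45,0,0,0,0,0],[0.65,-0.55,0,0,0,0,0],[0.65,-0.55,0,0,0,0,0]],
  ],
)

```text
time: 14.48
tool_pos: [0.3092, 0.3979, 0.2741]
ee_rot: [-0.001, 0.805, 0.593, -0.001]
ft_force: [0.1, -0.5, 0.6]
width: 0.0868
```

```bash
python3 m5.py 8
python3 - <<'E'
import cv2,numpy as np
im=cv2.imread("pics/s8.png");c=im[212:240,282:366]
c=np.clip((c.astype(float)-40)*1.5,0,255).astype(np.uint8)
o=np.zeros((596,800,3),np.uint8);o[:252,:756]=cv2.resize(c,None,fx=9,fy=9,interpolation=cv2.INTER_NEAREST)
o[256:596,:400]=cv2.resize(im[165:250,280:380],None,fx=4,fy=4);o[256:556,400:]=cv2.resize(im,(400,300));cv2.imwrite("pics/l8.png",o)
a=im.astype(int).sum(2)
for x in(295,310,325,340):print(a[214:238,x].tolist())
E
```

```text
f 0.06; r 0.07; b 0.08; l 0.09; f 0.1; r 0.1; b 0.08; l 0.1; [ 0.6217 -0.2088 -0.0029  0.1972 -0.0564] sd 0.0056409478242396335 short mm 7.279126845724067 knob -2.426375615241356
[-0.22 -0.24 -0.26 -0.44  0.36  0.53  0.24  0.29 -0.49 -0.29  0.28  0.25
  0.21  0.11  0.01 -0.16]
f 0.07; r 0.07; b 0.07; l 0.1; f 0.11; r 0.15; b 0.08; l 0.04; [ 0.6248 -0.2104 -0.0096  0.2008 -0.0428] sd 0.012423954854343637 short mm 5.5178419769608285 knob -1.8392806589869428
[ 0.1  -0.47 -0.32 -0.25  0.3   0.93  0.29  0.35 -0.18 -0.53  0.21  1.68
 -0.04 -0.17 -0.02 -1.57]
[436, 432, 432, 423, 428, 431, 429, 436, 397, 374, 370, 373, 323, 181, 205, 207, 218, 200, 215, 210, 204, 205, 218, 263]
[437, 435, 430, 429, 430, 437, 435, 436, 444, 398, 379, 387, 385, 330, 225, 234, 225, 222, 226, 230, 253, 354, 349, 346]
[412, 416, 416, 411, 413, 399, 411, 415, 417, 437, 393, 369, 373, 346, 302, 221, 225, 223, 223, 227, 224, 245, 355, 357]
[259, 256, 240, 311, 391, 314, 413, 432, 436, 434, 453, 403, 395, 394, 372, 322, 224, 225, 220, 214, 217, 220, 253, 348]
```

View pics/l8.png

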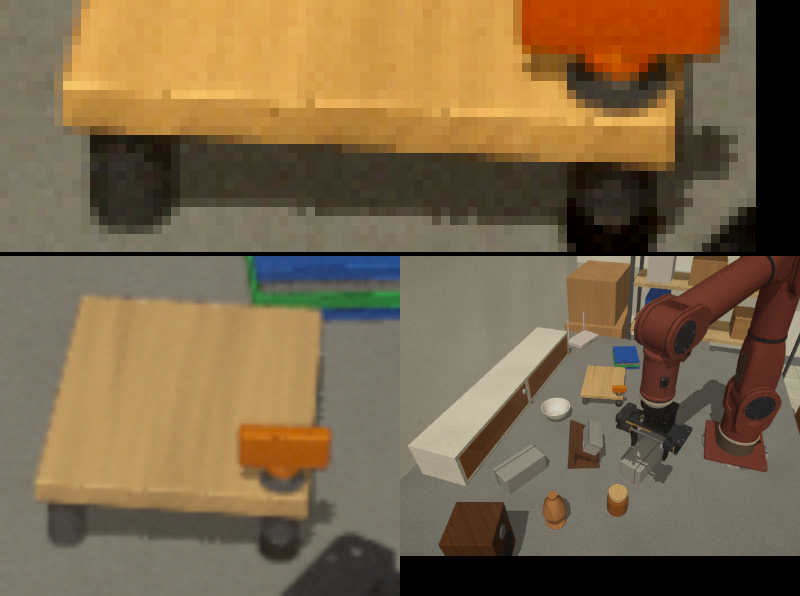

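Run:
```python
exec(open('m7.py').read())
full("top0","side0",((294,222.),(340,226.7)))
full("t8","s8",((294,222.0),(342,224.7)))
```

```text
l 0.11339523924286676 (array([0.9951, 0.0986], dtype=float32), array([316.9677, 224.6668], dtype=float32))
[ 0.6217 -0.2088 -0.0029  0.197  -0.0574] sd 0.00561732615017399 short 7.400467539597117 knob -2.4668225131990393 [-0.22 -0.24 -0.28 -0.44  0.37  0.53  0.24  0.29 -0.49 -0.29  0.24  0.25
  0.21  0.1  -0.03 -0.09]
[ 0.6241 -0.217  -0.0082  0.2005 -0.0674] sd 0.003540677199597985 short 8.692180135412075 knob -2.897393378470692 [-0.04 -0.16  0.02  0.26  0.04  0.14  0.04 -0.25]
[ 0.6213 -0.2086 -0.0022  0.1969 -0.0514] sd 0.012042646014386127 short 6.6317342894040925 knob -2.210578096468031 [-0.25 -0.21 -0.26 -0.46  0.37  0.5   0.23  0.28 -0.52 -0.27  0.28  0.1
  0.24  0.13]
l 0.10911517510677858 (array([0.998 , 0.0629], dtype=float32), array([316.6907, 223.4119], dtype=float32))
[ 0.6215 -0.2088 -0.0035  0.1982  0.0003] sd 0.005349410297748429 short -0.032513144137654756 knob 0.010837714712551585 [-0.2  -0.21 -0.23 -0.45  0.32  0.58  0.23  0.29 -0.46 -0.29  0.23  0.34
  0.25 -0.01 -0.12 -0.09]
[ 0.6237 -0.2164 -0.0084  0.2023 -0.0097] sd 0.0037110680414722316 short 1.2519273749265452 knob -0.4173091249755151 [-0.   -0.21 -0.02  0.32  0.09  0.1  -0.03 -0.21]
[ 0.6206 -0.2084 -0.0021  0.1982  0.0125] sd 0.01059965228956929 short -1.6165714099589357 knob 0.5388571366529785 [-0.25 -0.14 -0.16 -0.51  0.29  0.48  0.19  0.3  -0.51 -0.23  0.33  0.03
  0.29  0.03]
```

The knob bar is now parallel to the stand's x edge at (285,445) of the crop. The tilt fit gives 0.000 rad (knob about 0.0 from tilt, about -0.04 from the bar alignment). On to the box.

```bash
python3 -c "
from h import *
x=np.array([ 0.5419,0.219,0.0916]);Rb=boxR(18.5)
go(x+Rb[:,2]*.14,graspR(Rb))"
```

```text
t 14.575 pos [0.3121 0.3949 0.274 ] xang 72.5 ft [ 0.2 -1.1 -0.5] w 0.0871 q [-0.32  0.05 -0.69  1.7   0.03  1.4  -1.32]
ROW [-0.4659  0.7182  0.2038] [-0.4841  0.1578 -0.5857] rows 4.223991381770526 4.3519424182840085
```

apply_moves(
  steps=[
    [[-0.1,0.15,0,-0.1,0.03,-0.12,0],[-0.2,0.3,0,-0.2,0.06,-0.24,0],[-0.3,0.45,0,-0.3,0.1,-0.36,0],[-0.4,0.6,0,-0.4,0.13,-0.48,0],[-0.466,0.718,0.1,-0.484,0.158,-0.586,0],[-0.466,0.718,0.2,-0.484,0.158,-0.586,0],[-0.466,0.718,0.204,-0.484,0.158,-0.586,0],[-0.466,0.718,0.204,-0.484,0.158,-0.586,0]],
  ],
)

```text
time: 15.58
tool_pos: [0.4767, 0.1969, 0.2146]
ee_rot: [0.151, 0.564, 0.784, 0.211]
ft_force: [0.5, 0.3, 0.5]
width: 0.0869
```

```bash
python3 -c "
from h import *
x=np.array([ 0.5419,0.219,0.0916]);Rb=boxR(18.5)
go(x+Rb[:,2]*.04,graspR(Rb))
go(x+Rb[:,2]*-.008,graspR(Rb))"
```

```text
t 15.575 pos [0.4767 0.1969 0.2146] xang 108.5 ft [0.5 0.3 0.5] w 0.0869 q [-0.2  -0.29 -0.3   2.22  0.01  0.69 -0.19]
ROW [ 0.0006 -0.0069  0.3367] [ 0.0021 -0.0011 -0.0003] rows 1.616368444143825 0.01310553039262796
t 15.575 pos [0.4767 0.1969 0.2146] xang 108.5 ft [0.5 0.3 0.5] w 0.0869 q [-0.2  -0.29 -0.3   2.22  0.01  0.69 -0.19]
ROW [ 4.000e-04 -7.300e-03  4.967e-01] [ 0.0021 -0.0011 -0.0003] rows 2.384278489112372 0.01310553039262796
```

apply_moves(
  steps=[
    [[0,-0.007,0.15,0,0,0,0],[0,-0.007,0.3,0,0,0,0],[0,-0.007,0.335,0,0,0,0],[0,-0.007,0.335,0,0,0,0]],
  ],
)

```text
time: 16.08
tool_pos: [0.5223, 0.2129, 0.1261]
ee_rot: [0.151, 0.564, 0.784, 0.211]
ft_force: [-0.5, -0.3, 0.5]
width: 0.0869
```

```bash
python3 -c "
from h import *
import cv2
x=np.array([ 0.5419,0.219,0.0916]);Rb=boxR(18.5)
go(x+Rb[:,2]*-.008,graspR(Rb))
s=read_camera('side')[:,:,::-1];cv2.imwrite('pics/b1.png',cv2.resize(s[220:350,240:400],None,fx=4,fy=4,interpolation=cv2.INTER_CUBIC))"
```

```text
t 16.075 pos [0.5223 0.2129 0.1261] xang 108.6 ft [-0.5 -0.3  0.5] w 0.0869 q [-0.16 -0.07 -0.36  2.24  0.17  0.46 -0.34]
ROW [-0.0018  0.0016  0.1604] [ 0.001  -0.0015  0.0011] rows 0.7699706819598717 0.011788472582631427
```

View pics/b1.png

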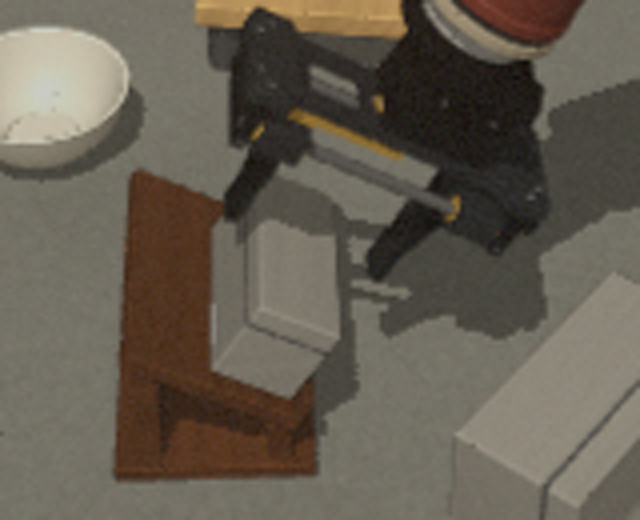

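```bash
python3 -c "
from h import *
s,p,R=cur()
for q in (p,p+R[:,1]*.045,p-R[:,1]*.045): print((proj('side',q)-[240,220])*4)
x=np.array([ 0.5419,0.219,0.0916]);Rb=boxR(18.5)
print((proj('side',x+Rb[:,2]*.03)-[240,220])*4)
for a in(-1,1):
  for b in (-1,1): print((proj('side',x+Rb@[.027*a,.06*b,.03])-[240,220])*4)
t=read_camera('top')[:,:,::-1]
import cv2;cv2.imwrite('pics/b2.png',cv2.resize(t[180:300,180:340],None,fx=4,fy=4,interpolation=cv2.INTER_CUBIC))
"
```

```text
[[303.25846876 237.99559975]]
[[235.75417633 210.54812397]]
[[369.09211676 264.7637858 ]]
[[294.16188972 249.07895476]]
[[330.87895408 196.5243943 ]]
[[336.93077508 339.33107247]]
[[254.16327247 164.67273558]]
[[253.7160728 306.9706236]]
```

View pics/b2.png

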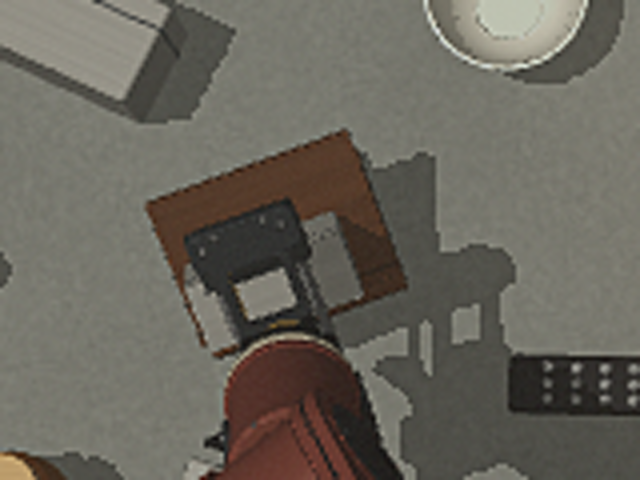

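The side crop shows one finger on each side of the box, at (235,210) and (375,270). The dark patch at (300,200) is the gripper's shadow on the lid. Both views show it centred, so descend and grip.

apply_moves(
  steps=[
    [[0,0.002,0.08,0,0,0,0],[0,0.002,0.16,0,0,0,0],[0,0.002,0.16,0,0,0,0],[0,0.002,0.16,0,0,0,0.6],[0,0.002,0.16,0,0,0,1],[0,0.002,0.16,0,0,0,1],[0,0.002,0.16,0,0,0,1]],
  ],
  force=35,
)

```text
time: 17.05
tool_pos: [0.5452, 0.2206, 0.0844]
ee_rot: [0.151, 0.563, 0.784, 0.211]
ft_force: [-7.4, -2.6, -0.3]
width: 0.0552
```

```bash
python3 -c "
from h import *
s,p,R=cur();x=np.array([ 0.5419,0.219,0.0916])
print('centre in tool mm',R.T@(x-p)*1000)
go(p+[0,0,.15],R)"
```

```text
centre in tool mm [-0.49015915  0.48323905 -8.01619634]
t 17.05 pos [0.5452 0.2206 0.0844] xang 108.6 ft [-7.4 -2.6 -0.3] w 0.0552 q [-0.15  0.06 -0.37  2.23  0.34  0.36 -0.48]
ROW [ 3.000e-04  2.506e-01 -4.327e-01] [0. 0. 0.] rows 2.400000000000001 0.0
```

apply_moves(
  steps=[
    [[0,0,0,0,0,0,1],[0,0,-0.04,0,0,0,1],[0,0,-0.12,0,0,0,1],[0,0.05,-0.22,0,0,0,1],[0,0.12,-0.35,0,0,0,1],[0,0.2,-0.45,0,0,0,1],[0,0.25,-0.5,0,0,0,1],[0,0.25,-0.5,0,0,0,1]],
  ],
)

```text
time: 18.05
tool_pos: [0.5358, 0.2174, 0.2522]
ee_rot: [0.151, 0.563, 0.784, 0.211]
ft_force: [-0.1, -0.1, -4.6]
width: 0.0536
```

```bash
python3 -c "
from h import *
import cv2
go([.55,.05,.25],down(101.3))
s=read_camera('side')[:,:,::-1];cv2.imwrite('pics/b3.png',s)"
```

```text
t 18.05 pos [0.5358 0.2174 0.2522] xang 108.6 ft [-0.1 -0.1 -4.6] w 0.0536 q [-0.14 -0.18 -0.34  2.05  0.04  0.74 -0.19]
ROW [-0.544  -0.1187 -0.0609] [ 0.5013 -0.0328  0.119 ] rows 2.6887315650697157 2.894788573472915
```

View pics/b3.png

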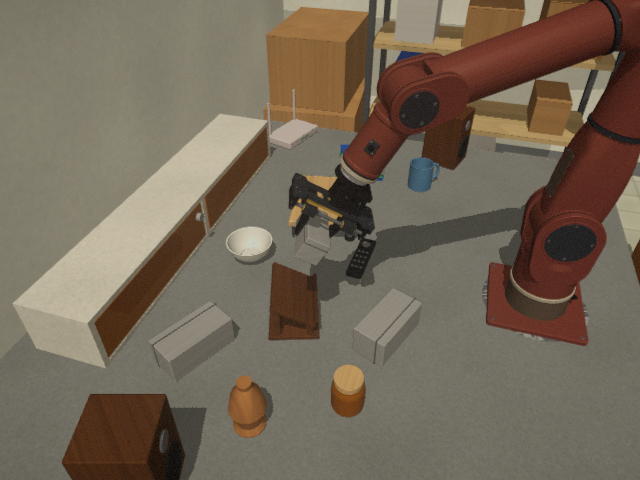

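The box is held (4.6 N) and clear of the rest, at (315,240). Level it while moving toward the stand.

apply_moves(
  steps=[
    [[-0.08,-0.02,-0.01,0.07,-0.005,0.017,1],[-0.18,-0.04,-0.02,0.16,-0.01,0.038,1],[-0.3,-0.065,-0.03,0.27,-0.018,0.065,1],[-0.42,-0.09,-0.045,0.38,-0.025,0.09,1],[-0.5,-0.11,-0.055,0.46,-0.03,0.11,1],[-0.54,-0.118,-0.06,0.501,-0.033,0.119,1],[-0.54,-0.118,-0.06,0.501,-0.033,0.119,1]],
  ],
)

```text
time: 18.98
tool_pos: [0.5493, 0.0502, 0.2466]
ee_rot: [-0.001, 0.635, 0.773, -0.002]
ft_force: [-0.8, 0.8, -4.8]
width: 0.054
```

```bash
python3 -c "
from h import *
go([.628,-.217,.18],down(101.3))"
```

```text
t 18.975 pos [0.5493 0.0502 0.2466] xang 101.2 ft [-0.8  0.8 -4.8] w 0.054 q [-0.03  0.13 -0.16  1.66  0.02  1.35  0.01]
ROW [-0.9245  0.085   0.2221] [-0.004   0.0003 -0.0015] rows 4.582045900989467 0.024137249556632327
```

apply_moves(
  steps=[
    [[-0.12,0.01,0,0,0,0,1],[-0.28,0.025,0,0,0,0,1],[-0.45,0.04,0,0,0,0,1],[-0.62,0.057,0,0,0,0,1],[-0.78,0.072,0.05,0,0,0,1],[-0.88,0.082,0.13,0,0,0,1],[-0.925,0.085,0.2,0,0,0,1],[-0.925,0.085,0.222,0,0,0,1],[-0.925,0.085,0.222,0,0,0,1],[-0.925,0.085,0.222,0,0,0,1]],
  ],
)

```text
time: 20.23
tool_pos: [0.6297, -0.2144, 0.184]
ee_rot: [0.001, 0.633, 0.774, 0.0]
ft_force: [0.2, -0.4, -4.4]
width: 0.0541
```

```bash
python3 -c "
from h import *
import cv2
go([.628,-.217,.10],down(101.3))
s=read_camera('side')[:,:,::-1];cv2.imwrite('pics/b4.png',cv2.resize(s[100:260,240:440],None,fx=4,fy=3.75,interpolation=cv2.INTER_CUBIC))"
```

```text
t 20.225 pos [ 0.6297 -0.2144  0.184 ] xang 101.4 ft [ 0.2 -0.4 -4.4] w 0.0541 q [ 0.25  0.38  0.02  1.48 -0.01  1.28  0.46]
ROW [-0.0071 -0.0075  0.2799] [0.0011 0.0006 0.0019] rows 1.3446642207565842 0.012950252799225303
```

View pics/b4.png

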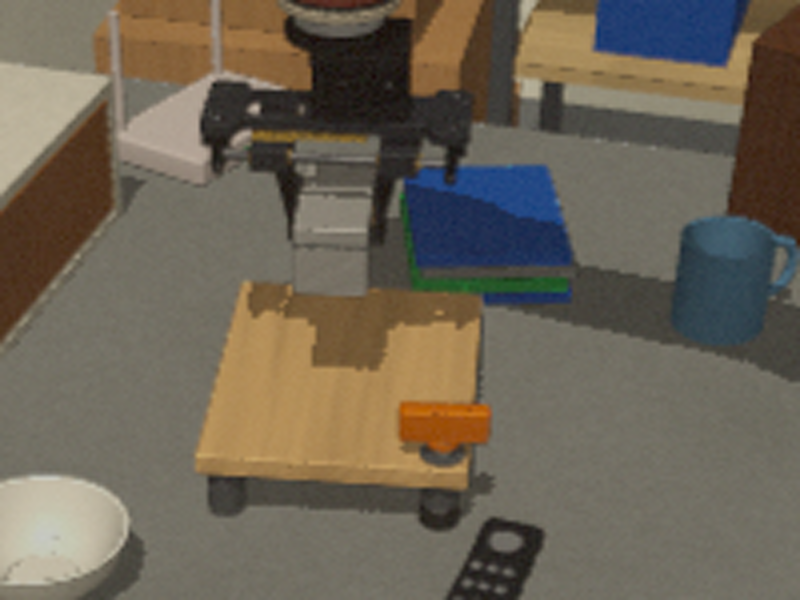

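Box level over the stand, at (330,245) in the crop. Lower it to just above the top, then go slowly.

apply_moves(
  steps=[
    [[-0.007,-0.007,0.08,0,0,0,1],[-0.007,-0.007,0.17,0,0,0,1],[-0.007,-0.007,0.24,0,0,0,1],[-0.007,-0.007,0.285,0,0,0,1],[-0.007,-0.007,0.295,0,0,0,1],[-0.007,-0.007,0.295,0,0,0,1]],
  ],
)

```text
time: 21.02
tool_pos: [0.6277, -0.2186, 0.095]
ee_rot: [0.0, 0.634, 0.773, -0.0]
ft_force: [0.1, -1.0, -4.0]
width: 0.0541
```

apply_moves(
  steps=[
    [[0,0,0.004,0,0,0,1],[0,0,0.008,0,0,0,1],[0,0,0.012,0,0,0,1],[0,0,0.016,0,0,0,1],[0,0,0.016,0,0,0,1]],
  ],
)

```text
time: 21.65
tool_pos: [0.6272, -0.2186, 0.0893]
ee_rot: [-0.0, 0.634, 0.773, -0.0]
ft_force: [-0.8, -0.7, -5.7]
width: 0.0538
```

apply_moves(
  steps=[
    [[0,0,0.003,0,0,0,1],[0,0,0.006,0,0,0,1],[0,0,0.009,0,0,0,1],[0,0,0.009,0,0,0,1]],
  ],
)

```text
time: 22.15
tool_pos: [0.6272, -0.2186, 0.0866]
ee_rot: [-0.0, 0.634, 0.773, -0.0]
ft_force: [-0.5, 0.1, -5.4]
width: 0.0538
```

apply_moves(
  steps=[
    [[0,0,0.003,0,0,0,1],[0,0,0.003,0,0,0,1],[0,0,0.006,0,0,0,1],[0,0,0.006,0,0,0,1]],
  ],
)

```text
time: 22.65
tool_pos: [0.6272, -0.2186, 0.0848]
ee_rot: [-0.0, 0.634, 0.773, -0.0]
ft_force: [-0.4, -0.1, -4.4]
width: 0.0543
```

apply_moves(
  steps=[
    [[0,0,0.003,0,0,0,1],[0,0,0.003,0,0,0,1],[0,0,0.006,0,0,0,1],[0,0,0.006,0,0,0,1]],
  ],
)

```text
time: 23.15
tool_pos: [0.6272, -0.2186, 0.083]
ee_rot: [-0.0, 0.634, 0.773, -0.0]
ft_force: [-0.6, -0.1, -4.8]
width: 0.0536
```

apply_moves(
  steps=[
    [[0,0,0.003,0,0,0,1],[0,0,0.003,0,0,0,1],[0,0,0.006,0,0,0,1],[0,0,0.006,0,0,0,1]],
  ],
)

```text
time: 23.65
tool_pos: [0.6274, -0.2185, 0.0824]
ee_rot: [0.0, 0.634, 0.773, -0.0]
ft_force: [-4.5, 2.6, 4.7]
width: 0.0539
```

```bash
python3 -c "
from h import *
import cv2
go([.628,-.217,.10],down(101.3))
s=read_camera('side')[:,:,::-1];cv2.imwrite('pics/b5.png',cv2.resize(s[140:250,270:380],None,fx=5.4,fy=5.4,interpolation=cv2.INTER_CUBIC))"
```

```text
t 23.65 pos [ 0.6274 -0.2185  0.0824] xang 101.3 ft [-4.5  2.6  4.7] w 0.0539 q [ 0.26  0.46  0.01  1.58 -0.01  1.1   0.47]
ROW [ 0.0046  0.0028 -0.0587] [-0.0001  0.0006 -0.    ] rows 0.2831037390948845 0.003561128227996167
```

View pics/b5.png

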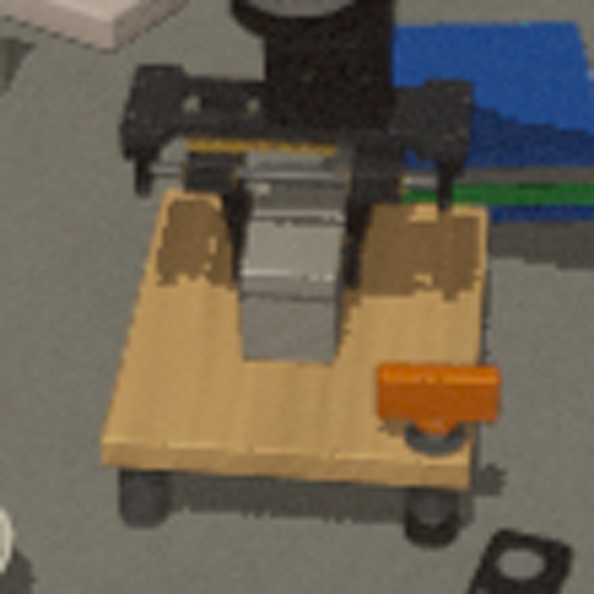

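Contact: the vertical force went from -4.8 to +4.7 N, and the box sits on the plate at (290,330). Release and retreat.

apply_moves(
  steps=[
    [[0,0,0,0,0,0,1],[0,0,0,0,0,0,0.3],[0,0,0,0,0,0,0],[0,0,0,0,0,0,0],[0,0,-0.1,0,0,0,0],[0,0,-0.25,0,0,0,0],[0,0,-0.45,0,0,0,0],[0.1,0,-0.6,0,0,0,0],[0.3,-0.1,-0.6,0,0,0,0],[0.5,-0.2,-0.6,0,0,0,0]],
  ],
)

```text
time: 24.95
tool_pos: [0.5442, -0.0891, 0.2618]
ee_rot: [0.001, 0.634, 0.773, 0.0]
ft_force: [-0.2, 0.7, 0.2]
width: 0.087
```

apply_moves(
  steps=[
    [[0.2,-0.2,0,0,0,0,0],[0.4,-0.4,0,0,0,0,0],[0.6,-0.5,0,0,0,0,0],[0.8,-0.6,0,0,0,0,0],[0.95,-0.6,0,0,0,0,0],[0.95,-0.6,0,0,0,0,0],[0.95,-0.6,0,0,0,0,0]],
  ],
)

```text
time: 25.82
tool_pos: [0.3116, 0.1555, 0.2617]
ee_rot: [0.001, 0.632, 0.775, 0.0]
ft_force: [0.5, -0.3, 0.3]
width: 0.0874
```

```bash
python3 m5.py 9; python3 -c "
from h import *
import cv2
go([.628,-.217,.10],down(101.3))
s=cv2.imread('pics/s9.png');t=cv2.imread('pics/t9.png')
c=np.zeros((400,800,3),np.uint8);c[:,:400]=cv2.resize(s[155:255,275:375],None,fx=4,fy=4,interpolation=cv2.INTER_CUBIC);c[:,400:]=cv2.resize(t[175:275,345:445],None,fx=4,fy=4,interpolation=cv2.INTER_CUBIC);cv2.imwrite('pics/e9.png',c)"
```

```text
f 0.06; r 0.07; b 0.08; l 0.09; f 0.1; r 0.1; b 0.08; l 0.1; [ 0.6217 -0.2088 -0.0029  0.1972 -0.0564] sd 0.0056409478242396335 short mm 7.279126845724067 knob -2.426375615241356
[-0.22 -0.24 -0.26 -0.44  0.36  0.53  0.24  0.29 -0.49 -0.29  0.28  0.25
  0.21  0.11  0.01 -0.16]
f 0.07; r 0.07; b 0.07; l 0.1; f 0.1; r 0.25; b 0.14; l 0.04; [ 0.6248 -0.2104 -0.0098  0.2008 -0.0408] sd 0.01240997394792249 short mm 5.265739417727745 knob -1.755246472575915
[ 0.11 -0.46 -0.3  -0.25  0.29  0.93  0.28  0.35 -0.18 -0.52  0.17  1.72
 -0.05 -0.18 -0.04 -1.55]
t 25.925 pos [0.3127 0.1534 0.2614] xang 101.3 ft [0.1 0.3 0.3] w 0.0871 q [-0.08 -0.32 -0.39  2.03 -0.12  1.41 -0.23]
ROW [-1.4164  0.7887  0.5391] [-0.0001  0.0008  0.0001] rows 8.200643613507527 0.004298351072438344
```

View pics/e9.png

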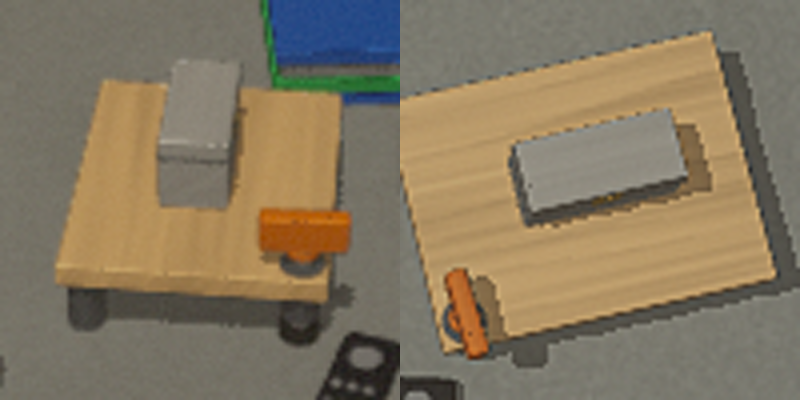

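View pics/s9.png

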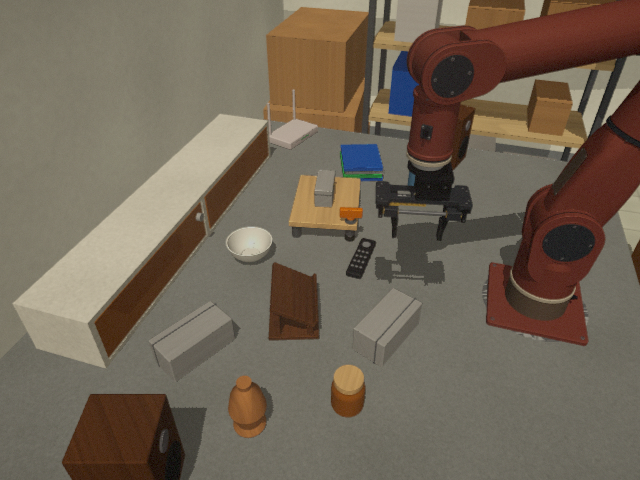

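Run:
```python
exec(open('m7.py').read())
full("t8","s8",((294,222.0),(342,224.7)))
print("final")
sb[1]=("r",.65,.95)
full("t9","s9",((294,222.0),(342,224.7)))
T=lambda p:(np.array(p)-[400,0])/4+[345,175]-.4
# lid corners top view at z .125
P=np.array([onz("top",T(p),.125) for p in((513,145),(672,110),(688,178),(528,212))]);print(P)
c=P.mean(0);d=Ro.from_euler('z',-.197).apply(c-[.6215,-.2088,0]);print("box in stand xy",d[:2])
```

```text
l 0.10911517510677858 (array([0.998 , 0.0629], dtype=float32), array([316.6907, 223.4119], dtype=float32))
[ 0.6215 -0.2088 -0.0035  0.1982  0.0003] sd 0.005349410297748429 short -0.032513144137654756 knob 0.010837714712551585 [-0.2  -0.21 -0.23 -0.45  0.32  0.58  0.23  0.29 -0.46 -0.29  0.23  0.34
  0.25 -0.01 -0.12 -0.09]
[ 0.6237 -0.2164 -0.0084  0.2023 -0.0097] sd 0.0037110680414722316 short 1.2519273749265452 knob -0.4173091249755151 [-0.   -0.21 -0.02  0.32  0.09  0.1  -0.03 -0.21]
[ 0.6206 -0.2084 -0.0021  0.1982  0.0125] sd 0.01059965228956929 short -1.6165714099589357 knob 0.5388571366529785 [-0.25 -0.14 -0.16 -0.51  0.29  0.48  0.19  0.3  -0.51 -0.23  0.33  0.03
  0.29  0.03]
final
l 0.09830277802875309 (array([0.9981, 0.0616], dtype=float32), array([316.6921, 223.3863], dtype=float32))
[ 0.6212 -0.2087 -0.004   0.1984  0.0075] sd 0.0049500289494046985 short -0.963515544961862 knob 0.3211718483206207 [-0.17 -0.15 -0.14 -0.44  0.28  0.53  0.18  0.28 -0.45 -0.23  0.05  0.45
  0.2  -0.04 -0.21  0.01]
[ 0.623  -0.2149 -0.008   0.2026 -0.0008] sd 0.00412532698546318 short 0.10551537167298304 knob -0.035171790557661016 [-0.02 -0.17 -0.14  0.42  0.07  0.1  -0.14 -0.07]
[ 0.6201 -0.2081 -0.0023  0.1988  0.0232] sd 0.009165083690086989 short -2.9906432262426357 knob 0.996881075414212 [-0.22 -0.06 -0.03 -0.51  0.23  0.41  0.11  0.29 -0.49 -0.14  0.21  0.08
  0.24  0.01]
[[ 0.6424 -0.1532  0.125 ]
 [ 0.6657 -0.2718  0.125 ]
 [ 0.6139 -0.2807  0.125 ]
 [ 0.5917 -0.162   0.125 ]]
box in stand xy [ 0.0052 -0.0093]
```

Run:
```python
exec(open('m7.py').read())
sb[1]=("r",.65,.95)
full("t8","s8",((294,222.0),(342,224.7)))
```

```text
l 0.10911517510677858 (array([0.998 , 0.0629], dtype=float32), array([316.6907, 223.4119], dtype=float32))
[ 0.6215 -0.2088 -0.0037  0.1982  0.0021] sd 0.005172921591623076 short -0.27309750325110227 knob 0.09103250108370076 [-0.19 -0.19 -0.21 -0.44  0.31  0.56  0.22  0.29 -0.46 -0.27  0.18  0.36
  0.24 -0.02 -0.15 -0.05]
[ 0.6235 -0.2161 -0.0084  0.2023 -0.0074] sd 0.0035909383577142646 short 0.9552606125405915 knob -0.3184202041801972 [-0.   -0.19 -0.05  0.34  0.08  0.1  -0.06 -0.16]
[ 0.6205 -0.2083 -0.0022  0.1984  0.015 ] sd 0.01013812844228371 short -1.9374674337821207 knob 0.6458224779273736 [-0.24 -0.12 -0.13 -0.5   0.28  0.47  0.17  0.29 -0.5  -0.21  0.3   0.04
  0.27  0.02]
```

```bash
python3 -c "
from plant import *
print(finish_job())"
```

```text
the job is handed in; nothing more can be done
None
```

I levelled the stand, moved the steel box from the slanted rest to near the middle of its top, let go of both, and handed the job in at about 26 s. No verdict was reported.

**Knob:** I turned it clockwise by about 148° in two grips. My first tilt estimate, from hand-picked corners, was too small; an edge fit after the first turn showed about 1 rad still to go, so I gripped it again.

**Box:** I gripped it along the slope of the rest, levelled it in the air, and lowered it in small steps. The vertical force changed from -4.8 to +4.7 N on contact, with the box still held, and then I released it.

**Last checks:**
- **Level before the box:** the edge fit gave 0.000 ± 0.005 rad. The knob bar was within about 2.5° of the stand's x axis.
- **Level with the box on:** the main fit gave 0.0075 ± 0.005 rad (limit 0.012), and the side view alone gave -0.001 rad. A looser fit that left out one edge gave 0.023 ± 0.009 rad, so the image checks do not fully agree.
- **Box position:** its centre is about 5 mm in x and -9 mm in y from the plate's centre, and it looks flat.
- **Other things:** in the final side view they appear where they started; I did not measure them. The gripper is clear of everything.

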